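# Hang the rinsed utensils on the crowded hook stand over its drip tray

### The job

Put the rinsed utensils away: first slide the drip tray all the way in under the hooks, between the stand's feet, so that nothing drips on the table, and only then take each utensil out of the draining caddy and hang it by the slot in its handle on a free hook of its own. Ease them on gently, without forcing anything against the stand, and do not knock the utensils that already hang there or the things round about; the caddy stays upright on the table.

Things in the scene. Friction and masses are not known exactly. Their poses are not given: they have to be found in the camera images.
- stand: fixed oak stand, 452 mm wide, 272 mm high, seven hooks 60 mm apart. Origin on the table under the middle of the hook seats; -x is its front, y left along the hooks. Board behind the hooks: front face x = +40 mm, z 236 to 272. Two feet guide the tray: 20 mm wide and high, inner faces y = +-206 mm, x = -40 to +120, front ends rounded; a rear tie at x = +46 mm stops it. Posts rise at x = +49.
- hook1 (a point): seat of hook 1 of 7 from the left (+y): top of its wire at the lowest place, 264.5 mm above the table; axes as the stand's. The hook is 5 mm steel wire sticking out to -x from the board; before the seat it turns up to a tip 20 mm in front of the seat and 9.5 mm above it.
- hook2 (a point): seat of hook 2 of 7 from the left (+y): top of its wire at the lowest place, 264.5 mm above the table; axes as the stand's. The hook is 5 mm steel wire sticking out to -x from the board; before the seat it turns up to a tip 20 mm in front of the seat and 9.5 mm above it.
- hook3 (a point): seat of hook 3 of 7 from the left (+y): top of its wire at the lowest place, 264.5 mm above the table; axes as the stand's. The hook is 5 mm steel wire sticking out to -x from the board; before the seat it turns up to a tip 20 mm in front of the seat and 9.5 mm above it.
- hook4 (a point): seat of hook 4 of 7 from the left (+y): top of its wire at the lowest place, 264.5 mm above the table; axes as the stand's. The hook is 5 mm steel wire sticking out to -x from the board; before the seat it turns up to a tip 20 mm in front of the seat and 9.5 mm above it.
- hook5 (a point): seat of hook 5 of 7 from the left (+y): top of its wire at the lowest place, 264.5 mm above the table; axes as the stand's. The hook is 5 mm steel wire sticking out to -x from the board; before the seat it turns up to a tip 20 mm in front of the seat and 9.5 mm above it.
- hook6 (a point): seat of hook 6 of 7 from the left (+y): top of its wire at the lowest place, 264.5 mm above the table; axes as the stand's. The hook is 5 mm steel wire sticking out to -x from the board; before the seat it turns up to a tip 20 mm in front of the seat and 9.5 mm above it.
- hook7 (a point): seat of hook 7 of 7 from the left (+y): top of its wire at the lowest place, 264.5 mm above the table; axes as the stand's. The hook is 5 mm steel wire sticking out to -x from the board; before the seat it turns up to a tip 20 mm in front of the seat and 9.5 mm above it.
- drip_tray: loose steel drip tray, 145 mm deep (x), 404 mm wide (y), walls 20 mm high, 0.45 kg; origin under its middle, -x is its front. Home is flat on the table under the hooks, between the stand's feet (4 mm play each side), back wall against the rear tie: origin then at x = -26 mm, y = 0 of the stand. It starts about 100 mm out, in front of the feet.
- tray_grip (a point): black upright grip on the middle of the tray's front wall, 12 mm thick (x), 46 mm wide (y), top 46 mm above the table; this point is in it, 40 mm above the tray's underside. Axes as the tray's.
- caddy: loose white plastic draining caddy, 155 mm long (x), 60 wide (y), 95 high, 0.7 kg, inner floor 3 mm up; four open pockets, 17 x 50 mm, in a row along x, 42 mm apart. Origin under its middle. The rinsed utensils stand in it handles up, one to a pocket, their width (y) across the row, leaning up to 0.1 rad along the row and 0.25 rad across it.
- turner: slotted turner, blade 44 mm wide, steel, 195 mm long, about 0.07 kg. Flat black handle, 24 mm wide (y), 9 mm thick (x) with a slot at its top, 14 mm wide, 26 tall, through along x. Origin at the lower (head) tip, z up along the handle, which starts at 85 mm; the slot's upper end, which bears on a hook's seat, is at z = 190 mm. Rinsed; starts in the caddy (may be absent).
- spoon: serving spoon, oval bowl 38 mm wide, steel, 190 mm long, about 0.07 kg. Flat black handle, 24 mm wide (y), 9 mm thick (x) with a slot at its top, 14 mm wide, 26 tall, through along x. Origin at the lower (head) tip, z up along the handle, which starts at 85 mm; the slot's upper end, which bears on a hook's seat, is at z = 185 mm. Rinsed; starts in the caddy (may be absent).
- whisk: flat wire whisk, 40 mm wide, steel, 192 mm long, about 0.07 kg. Flat black handle, 24 mm wide (y), 9 mm thick (x) with a slot at its top, 14 mm wide, 26 tall, through along x. Origin at the lower (head) tip, z up along the handle, which starts at 85 mm; the slot's upper end, which bears on a hook's seat, is at z = 187 mm. Rinsed; starts in the caddy (may be absent).
- brush: pastry brush with pale bristles, 36 mm wide, steel, 186 mm long, about 0.07 kg. Flat black handle, 24 mm wide (y), 9 mm thick (x) with a slot at its top, 14 mm wide, 26 tall, through along x. Origin at the lower (head) tip, z up along the handle, which starts at 85 mm; the slot's upper end, which bears on a hook's seat, is at z = 181 mm. Rinsed; starts in the caddy (may be absent).
- skimmer: small round skimmer, disc 48 mm across, steel, 192 mm long, about 0.07 kg. Flat black handle, 24 mm wide (y), 9 mm thick (x) with a slot at its top, 14 mm wide, 26 tall, through along x. Origin at the lower (head) tip, z up along the handle, which starts at 85 mm; the slot's upper end, which bears on a hook's seat, is at z = 187 mm. Already hangs on a hook (may be absent); leave it alone.
- fork: three-pronged serving fork, 30 mm wide, steel, 188 mm long, about 0.07 kg. Flat black handle, 24 mm wide (y), 9 mm thick (x) with a slot at its top, 14 mm wide, 26 tall, through along x. Origin at the lower (head) tip, z up along the handle, which starts at 85 mm; the slot's upper end, which bears on a hook's seat, is at z = 183 mm. Already hangs on a hook (may be absent); leave it alone.
- server: wedge-shaped cake server, 40 mm wide, steel, 195 mm long, about 0.07 kg. Flat black handle, 24 mm wide (y), 9 mm thick (x) with a slot at its top, 14 mm wide, 26 tall, through along x. Origin at the lower (head) tip, z up along the handle, which starts at 85 mm; the slot's upper end, which bears on a hook's seat, is at z = 190 mm. Already hangs on a hook (may be absent); leave it alone.
- masher: small masher with a 30 x 40 mm foot plate, steel, 184 mm long, about 0.07 kg. Flat black handle, 24 mm wide (y), 9 mm thick (x) with a slot at its top, 14 mm wide, 26 tall, through along x. Origin at the lower (head) tip, z up along the handle, which starts at 85 mm; the slot's upper end, which bears on a hook's seat, is at z = 179 mm. Already hangs on a hook (may be absent); leave it alone.
- salt_shaker: glass shaker with white filling, 44 mm wide, 90 mm high; origin under its middle. Stands beside the work, to be left alone.
- pepper_shaker: glass shaker with dark filling, 44 mm wide, 90 mm high; origin under its middle. Stands beside the work, to be left alone.
- jam_jar: jam jar, 68 mm wide, 84 mm high; origin under its middle. Stands beside the work, to be left alone.

How it is judged:
On the way:
1. the drip tray is fully home between the stand's feet while all the rinsed utensils are still at the caddy (x of drip_tray in the frame of stand above -0.034 m and y of drip_tray in the frame of stand between -0.008 and 0.008 m and angle between the x axis of drip_tray and the x axis of stand, either way round below 0.05 rad and height (world z) of drip_tray below 0.006 m and horizontal distance between each of turner, spoon, whisk, brush and caddy below 0.11 m), for 0.2 s.
At the end, for the whole second after the job is handed in: Tray home: within 8 mm of the rear tie and of the middle, square within 0.05 rad, flat on the table. Every utensil hangs still (under 0.15 m/s, tilt under 0.2 rad), under a hook of its own (40 mm) at the height of one seated (8 mm); the earlier ones still hang. Caddy upright on the table (x of drip_tray in the frame of stand above -0.034 m and y of drip_tray in the frame of stand between -0.008 and 0.008 m and angle between the x axis of drip_tray and the x axis of stand, either way round below 0.05 rad and height (world z) of drip_tray below 0.006 m and (horizontal distance between turner and hook1 below 0.04 m or horizontal distance between turner and hook2 below 0.04 m or horizontal distance between turner and hook3 below 0.04 m or horizontal distance between turner and hook4 below 0.04 m or horizontal distance between turner and hook5 below 0.04 m or horizontal distance between turner and hook6 below 0.04 m or horizontal distance between turner and hook7 below 0.04 m) and height (world z) of turner between 0.0665 and 0.0825 m and angle between each of turner, spoon, whisk, brush, skimmer, fork, server, masher's own z axis and vertical below 0.2 rad and linear speed of each of turner, spoon, whisk, brush, skimmer, fork, server, masher below 0.15 m/s and (horizontal distance between spoon and hook1 below 0.04 m or horizontal distance between spoon and hook2 below 0.04 m or horizontal distance between spoon and hook3 below 0.04 m or horizontal distance between spoon and hook4 below 0.04 m or horizontal distance between spoon and hook5 below 0.04 m or horizontal distance between spoon and hook6 below 0.04 m or horizontal distance between spoon and hook7 below 0.04 m) and height (world z) of spoon between 0.0715 and 0.0875 m and (horizontal distance between whisk and hook1 below 0.04 m or horizontal distance between whisk and hook2 below 0.04 m or horizontal distance between whisk and hook3 below 0.04 m or horizontal distance between whisk and hook4 below 0.04 m or horizontal distance between whisk and hook5 below 0.04 m or horizontal distance between whisk and hook6 below 0.04 m or horizontal distance between whisk and hook7 below 0.04 m) and height (world z) of whisk between 0.0695 and 0.0855 m and (horizontal distance between brush and hook1 below 0.04 m or horizontal distance between brush and hook2 below 0.04 m or horizontal distance between brush and hook3 below 0.04 m or horizontal distance between brush and hook4 below 0.04 m or horizontal distance between brush and hook5 below 0.04 m or horizontal distance between brush and hook6 below 0.04 m or horizontal distance between brush and hook7 below 0.04 m) and height (world z) of brush between 0.0755 and 0.0915 m and (horizontal distance between skimmer and hook1 below 0.04 m or horizontal distance between skimmer and hook2 below 0.04 m or horizontal distance between skimmer and hook3 below 0.04 m or horizontal distance between skimmer and hook4 below 0.04 m or horizontal distance between skimmer and hook5 below 0.04 m or horizontal distance between skimmer and hook6 below 0.04 m or horizontal distance between skimmer and hook7 below 0.04 m) and height (world z) of skimmer between 0.0695 and 0.0855 m and (horizontal distance between fork and hook1 below 0.04 m or horizontal distance between fork and hook2 below 0.04 m or horizontal distance between fork and hook3 below 0.04 m or horizontal distance between fork and hook4 below 0.04 m or horizontal distance between fork and hook5 below 0.04 m or horizontal distance between fork and hook6 below 0.04 m or horizontal distance between fork and hook7 below 0.04 m) and height (world z) of fork between 0.0735 and 0.0895 m and (horizontal distance between server and hook1 below 0.04 m or horizontal distance between server and hook2 below 0.04 m or horizontal distance between server and hook3 below 0.04 m or horizontal distance between server and hook4 below 0.04 m or horizontal distance between server and hook5 below 0.04 m or horizontal distance between server and hook6 below 0.04 m or horizontal distance between server and hook7 below 0.04 m) and height (world z) of server between 0.0665 and 0.0825 m and (horizontal distance between masher and hook1 below 0.04 m or horizontal distance between masher and hook2 below 0.04 m or horizontal distance between masher and hook3 below 0.04 m or horizontal distance between masher and hook4 below 0.04 m or horizontal distance between masher and hook5 below 0.04 m or horizontal distance between masher and hook6 below 0.04 m or horizontal distance between masher and hook7 below 0.04 m) and height (world z) of masher between 0.0775 and 0.0935 m and distance between turner and spoon above 0.04 m and distance between each of turner, spoon and whisk above 0.04 m and distance between each of turner, spoon, whisk and brush above 0.04 m and distance between each of turner, spoon, whisk, brush and skimmer above 0.04 m and distance between each of turner, spoon, whisk, brush and fork above 0.04 m and distance between each of turner, spoon, whisk, brush and server above 0.04 m and distance between each of turner, spoon, whisk, brush and masher above 0.04 m and angle between caddy's own z axis and vertical below 0.15 rad and height (world z) of caddy below 0.01 m); the robot touches nothing.
It fails at once if a utensil that already hangs is knocked (its lower end moved over 45 mm) (distance of any of skimmer, fork, server, masher from where it was at the start of the episode above 0.045 m).
It fails at once if a rinsed utensil is forced against the stand (over 25 N) (contact force between any of turner, spoon, whisk, brush and stand above 25 N).
It fails at once if the stand is pushed by the robot itself (over 25 N) (contact force between any of the arm, the fingers and stand above 25 N).
It fails at once if a shaker or the jam jar is moved more than 40 mm or tipped (distance of any of salt_shaker, pepper_shaker, jam_jar from where it was at the start of the episode above 0.04 m or angle between any of salt_shaker, pepper_shaker, jam_jar's own z axis and vertical above 0.5 rad).
Of turner, spoon, whisk, brush only 3 to 4 are there at a start; the rules pass over those that are not, and their reading is None.
Of skimmer, fork, server, masher only 3 to 3 are there at a start; the rules pass over those that are not, and their reading is None.
At some moment in a run one of drip_tray, caddy may be knocked a few centimetres aside while the robot is not near it.
It also fails if it takes over 210 s, if anything falls off the work surface, if the arm or the gripper's body presses on something with over 40 N, if the wrist force passes 120 N, or if a joint passes its speed limit or range.

### The arm

A 6-joint arm with a two-finger parallel gripper is mounted at the origin on a cart in front of the work surface, level with it; the furniture and walls round the work are solid. World frame = base frame: x ahead of the robot, y to its left, z up, the work surface at z = 0. Lengths are in m, angles in rad, forces in N, time in s.
With the tool pointing down it reaches from about 0.425 to 0.95 m from the base axis. Payload 3.5 kg.
Tool frame: the origin (TCP) lies at the very end of the fingers, on their centre line; the grasp point (between the pads) lies 19 mm behind it (arm.tcp_to_grasp is the z of the grasp point in the tool frame, in m); z points along the fingers, y is the line along which they close (so a half turn about z gives the same grasp; the last joint's range is limited). The gripper opens to 85 mm and grips with 20 to 120 N. Pads are 22 mm wide; open, the fingers measure 114 mm over their backs; the gripper's body (76 mm by 85 mm) begins 54 mm behind the grasp point. The pads swing forward as they close: fully open they stand 13 mm farther back than shut.
Start: joints at [1.034, 0.286, 1.577, -0, 1.279, -0.15], TCP at [0.255, 0.625, 0.231] pointing down, gripper open.
Joint ranges: [-2.77, 2.77], [-0.9, 2.22], [0.21, 2.48], [-1.53, 4.67], [0.24, 2.81], [-2.84, 2.84]. Speed limits (rad/s): [2.79, 2.79, 3.14, 3.14, 3.14, 3.14].

### API

Orientations are given as a unit quaternion [x, y, z, w].
In Python, from station import arm gives the robot as it stands.
- The arm moves only by the shell command python3 -m jog 'ROWS' [FORCE]. ROWS is JSON, one flat list of numbers, 7 for each row, row after row: the shift along the tool's x, y, z in m, then the turn, a rotation vector about the tool's x, y, z in rad, then the finger opening in m, from 0 to 0.0854. A call has 1 to 10 rows; each row shifts and turns the commanded pose from where the row before left it, along the tool's axes as they then stand; what a row does not reach is not made up. A row lasts 1/12 s, in which the tool goes at most 41.7 mm and 7.16 degrees, less where a joint would pass 70% of its speed; a pose out of reach is approached as far as the arm can. A call is refused whole if a number of a shift passes 0.0417 or a number of a turn 0.125, either way. A call with a gripper value outside its range is refused whole. The fingers move at their own pace and stop on an object; FORCE is the grip in N (left out, the last holds). Time passes only in rows, so rows that do not move let the fingers close. It gives the time, the measured TCP pose, the force, the opening and the grip force at its end, in the units of the state.
- arm.get_obs(): the state, without advancing time (a new reading comes with each control period).
- arm.get_image(name): name is "scene" or "top" or "wrist"; returns a dict with "frame" (480x640x3 uint8, blue, green, red), "fx", "fy", "cx", "cy" (pixels), "R" (3x3) and "t" (3): a world point X has camera coordinates R X + t; the wrist camera has in their place "hand_eye" (4x4, takes a point from camera to tool coordinates, whose origin is the TCP and whose axes are the flange's). Camera axes: x right, y down, z forward; pixel columns grow to the right and rows downward; lengths in m; the calibration is good to about 2 mm. A picture is of the moment at which its call begins: read the wrist's pose just before it. There is no depth.
- arm.sign_off(): hands the job in; it is judged then, once.
Trained networks look in a picture, given as the dict that the camera call returned (one of the last four; its "shot" number tells which), for a name from the list of things; names that differ only in an ending like _2 or _b are one class to them, and where a whole thing is asked for, a point or a joint stands for the part that bears it (a point fixed in the world has none). Each returns a list of dicts, best first, with "p" (0 to 1); they miss things now and then, are a little off and sometimes report something else, mostly with a low value. They report only what shows in the picture. A call takes as long as a camera call.
- arm.outline_of(thing, picture): "region" (480x640 bool, what is visible of it).
- arm.pinpoint(thing, picture): "point" ([x, y, z] in m, in world coordinates, good to about 4 mm: a listed point, or the origin of a listed thing).
The state is a dict: "clock": time; "joints": joint angles; "qd": joint speeds; "tau": joint torques, N m; "eef_pos": TCP position; "eef_rot": TCP orientation; "wrist_force": force on the tool from outside, world axes, zero at the start; "ft_torque": the same for the moment, N m; "grip_width": opening from 0.0 (shut) to 1.0 (fully open); "grasp_force": force on a finger pad.
Only numpy, scipy, OpenCV 4.12 (cv2) and the standard library are available. Lean on these libraries where they do the work, as an engineer would, in place of code of your own. Each camera call takes 0.05 s, during which the arm holds its last target. There are 200 camera calls.

## Working session

There is one attempt and no reset: what is moved stays moved. The work goes in short steps, Python scripts to look and compute and a shell command to move; the robot and the scene stay as the last step left them, time stands still between calls to the robot, and variables do not carry over. Pictures are saved under pics/ and viewed, at most 14 in all, crops included, and the job is handed in when it is done.

```bash
ls; mkdir -p pics; cat > h.py <<'E'
import numpy as np, cv2
from station import arm
from scipy.spatial.transform import Rotation as R
def st():
    o=arm.get_obs(); print('t',round(o['clock'],2),'p',np.round(o['eef_pos'],4),'R',np.round(R.from_quat(o['eef_rot']).as_matrix(),3).tolist(),'g',round(o['grip_width'],3),'F',np.round(o['wrist_force'],1),'gf',round(o['grasp_force'],1),'j',np.round(o['joints'],2)); return o
def pin(names,pics):
    for n in names:
        for c in pics:
            try: r=arm.pinpoint(n,pics[c])
            except Exception as e: print(n,c,e); continue
            print(n,c,[(np.round(d['point'],4).tolist(),round(d['p'],2)) for d in r[:2]])
E
python3 - <<'E'
from h import *
st()
pics={c:arm.get_image(c) for c in('scene','top')}
for c in pics: cv2.imwrite(f'pics/{c}0.png',pics[c]['frame']); print(c,np.round(pics[c]['R'],3).tolist(),np.round(pics[c]['t'],3),pics[c]['fx'])
pin(['stand','hook1','hook4','hook7','drip_tray','tray_grip','caddy','turner','spoon','whisk','brush','skimmer','fork','server','masher','salt_shaker','pepper_shaker','jam_jar'],pics)
E
```

```text
pics
t 0.0 p [0.2543 0.6246 0.23  ] R [[-0.926, 0.377, -0.001], [0.377, 0.926, -0.002], [0.0, -0.002, -1.0]] g 1.002 F [ 0.1 -0.1  1.1] gf 0.0 j [ 1.03  0.29  1.58 -0.    1.28 -0.15]
scene [[0.548, -0.836, 0.024], [-0.408, -0.292, -0.865], [0.73, 0.464, -0.501]] [-0.328  0.365  0.978] 499.5381255172528
top [[-0.024, -1.0, 0.02], [-0.99, 0.021, -0.136], [0.136, -0.023, -0.99]] [-0.039  0.602  1.399] 492.2385680735903
stand scene [([0.6468, -0.0546, -0.0056], 0.56), ([0.5015, 0.339, -0.0043], 0.37)]
stand top [([0.6543, -0.1736, 0.2626], 0.63), ([0.4602, -0.0494, 0.0368], 0.32)]
hook1 scene [([0.6543, -0.174, 0.2694], 0.96), ([0.6562, -0.2315, 0.2606], 0.91)]
hook1 top [([0.6516, -0.2382, 0.2633], 0.97), ([0.649, -0.0551, 0.2665], 0.82)]
hook4 scene [([0.6543, -0.174, 0.2694], 0.96), ([0.6562, -0.2315, 0.2606], 0.91)]
hook4 top [([0.6516, -0.2382, 0.2633], 0.97), ([0.649, -0.0551, 0.2665], 0.82)]
hook7 scene [([0.6543, -0.174, 0.2694], 0.96), ([0.6562, -0.2315, 0.2606], 0.91)]
hook7 top [([0.6516, -0.2382, 0.2633], 0.97), ([0.649, -0.0551, 0.2665], 0.82)]
drip_tray scene [([0.5255, -0.
[... 805 characters left out ...]
22], 0.55), ([0.6519, -0.2316, 0.085], 0.43)]
fork top []
server scene [([0.6538, -0.1172, 0.0728], 0.98)]
server top [([0.6504, -0.1155, 0.0784], 0.61), ([0.6513, -0.2337, 0.0885], 0.57)]
masher scene [([0.6531, -0.2318, 0.0837], 0.87), ([0.653, -0.1771, 0.2673], 0.6)]
masher top [([0.6515, -0.2353, 0.0853], 0.65)]
salt_shaker scene [([0.4983, -0.4153, 0.0016], 0.62)]
salt_shaker top [([0.4614, -0.0494, 0.0375], 0.73), ([0.4977, -0.4175, -0.0037], 0.59)]
pepper_shaker scene [([0.5768, -0.4097, -0.0025], 0.96)]
pepper_shaker top [([0.6511, -0.172, 0.2615], 0.74), ([0.5812, -0.4071, -0.0013], 0.6)]
jam_jar scene [([0.736, 0.3792, 0.0018], 0.62)]
jam_jar top [([0.7297, 0.3715, -0.0002], 0.71)]
```

View pics/scene0.png

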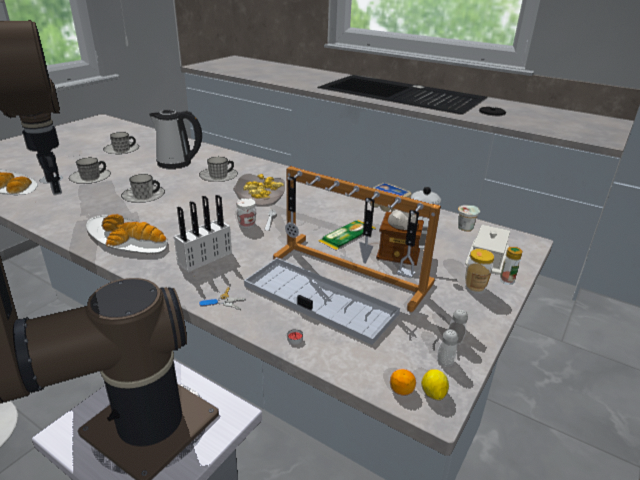

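View pics/top0.png

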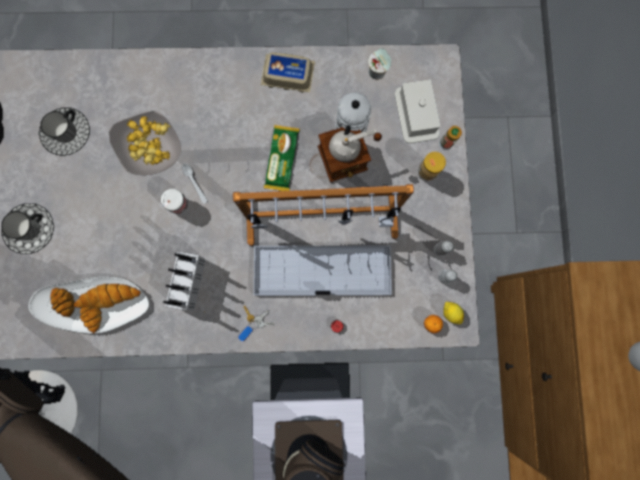

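```bash
python3 - <<'E'
from h import *
pics={c:arm.get_image(c) for c in('scene','top')}
for c in pics:
    r=arm.pinpoint('hook1',pics[c]); print(c,[(np.round(d['point'],3).tolist(),round(d['p'],2)) for d in r])
    for n in ('drip_tray','caddy'):
        o=arm.outline_of(n,pics[c])
        if o and c=='top':
            # back-project outline to plane z, min-area rect
            m=o[0]['region'].astype(np.uint8); P=pics[c]
            ct=max(cv2.findContours(m,0,2)[0],key=cv2.contourArea)[:,0].astype(float)
            z=.02 if n=='drip_tray' else .095
            ray=np.c_[(ct[:,0]-P['cx'])/P['fx'],(ct[:,1]-P['cy'])/P['fy'],np.ones(len(ct))]@P['R']
            C=-P['R'].T@P['t']; X=C+ray*((z-C[2])/ray[:,2])[:,None]
            print(n,o[0]['p'],cv2.minAreaRect((X[:,:2]*1000).astype(np.float32)))
E
```

```text
scene [([0.65, 0.064, 0.263], 0.92), ([0.656, -0.231, 0.265], 0.86), ([0.649, 0.005, 0.268], 0.75), ([0.647, 0.124, 0.265], 0.69), ([0.647, -0.056, 0.266], 0.65), ([0.655, -0.113, 0.264], 0.57), ([0.654, -0.173, 0.269], 0.57), ([0.733, 0.378, -0.0], 0.25)]
top [([0.65, 0.007, 0.262], 0.88), ([0.649, -0.116, 0.263], 0.82), ([0.653, -0.237, 0.261], 0.79), ([0.654, -0.174, 0.263], 0.64), ([0.643, 0.125, 0.266], 0.56), ([0.644, -0.054, 0.266], 0.56)]
drip_tray 0.63 ((526.5560302734375, -51.424713134765625), (402.8109436035156, 147.99853515625), 88.76777648925781)
caddy 0.6 ((496.4349365234375, -402.3975830078125), (47.96221160888672, 36.816741943359375), 86.74375915527344)
```

The tray lies just in front of the feet and the caddy holds four handles (185–225, 215 in the scene picture). Hooks 1, 5 and 7 are occupied, leaving 2, 3, 4 and 6 free. I'll do the tray first, gripping across its 12 mm side.

```bash
python3 -m jog '[0,0,-0.007,0,0,0.119,0.085,0,0,-0.007,0,0,0.119,0.085,0,0,-0.007,0,0,0.119,0.085,0,0,-0.007,0,0,0.119,0.085,0,0,-0.007,0,0,0.119,0.085,0,0,-0.007,0,0,0.119,0.085,0,0,-0.007,0,0,0.119,0.085,0,0,-0.007,0,0,0.119,0.085,0,0,-0.007,0,0,0.119,0.085,0,0,-0.007,0,0,0.119,0.085]'
python3 -m jog '[-0.035,0.02,0,0,0,0,0.085,-0.035,0.02,0,0,0,0,0.085,-0.035,0.02,0,0,0,0,0.085,-0.035,0.02,0,0,0,0,0.085,-0.035,0.02,0,0,0,0,0.085,-0.035,0.02,0,0,0,0,0.085,-0.035,0.02,0,0,0,0,0.085,-0.035,0.02,0,0,0,0,0.085,-0.035,0.02,0,0,0,0,0.085,-0.035,0.02,0,0,0,0,0.085]'
python3 -c "
from h import *
st()"
```

```text
clock: 3.13
eef_pos: [0.2546, 0.6251, 0.3016]
eef_rot: [0.711, 0.703, -0.0, -0.0]
wrist_force: [0.5, 0.9, -0.8]
grip_width: 0.995
grasp_force: 0.0
clock: 3.97
eef_pos: [0.453, 0.2722, 0.3017]
eef_rot: [0.709, 0.705, 0.0, 0.0]
wrist_force: [1.1, 1.1, 0.1]
grip_width: 0.995
grasp_force: 0.0
t 3.97 p [0.453  0.2722 0.3017] R [[0.006, 1.0, 0.001], [1.0, -0.006, 0.0], [0.0, 0.001, -1.0]] g 0.995 F [1.1 1.1 0.1] gf 0.0 j [ 0.35 -0.09  1.85  0.    1.38  0.35]
```

```bash
python3 -m jog '[-0.032,0.001,0.005,0,0,0,0.085,-0.032,0.001,0.005,0,0,0,0.085,-0.032,0.001,0.018,0,0,0,0.085,-0.032,0.001,0.018,0,0,0,0.085,-0.032,0.001,0.018,0,0,0,0.085,-0.032,0.001,0.018,0,0,0,0.085,-0.032,0,0.018,0,0,0,0.085,-0.032,0,0.018,0,0,0,0.085,-0.032,0,0.018,0,0,0,0.085,-0.032,0,0.018,0,0,0,0.085]'
python3 - <<'E'
from h import *
o=st()
T=np.eye(4);T[:3,:3]=R.from_quat(o['eef_rot']).as_matrix();T[:3,3]=o['eef_pos']
pics={c:arm.get_image(c) for c in('scene','top','wrist')}
print(np.round(pics['wrist']['hand_eye'],3).tolist())
cv2.imwrite('pics/w1.png',pics['wrist']['frame'])
pin(['tray_grip','drip_tray'],pics)
P=pics['top'];o=arm.outline_of('drip_tray',P)
E
```

```text
clock: 4.8
eef_pos: [0.4564, -0.0477, 0.147]
eef_rot: [0.709, 0.705, 0.0, 0.001]
wrist_force: [0.6, 0.6, 0.1]
grip_width: 0.998
grasp_force: 0.0
t 4.8 p [ 0.4564 -0.0477  0.147 ] R [[0.006, 1.0, 0.001], [1.0, -0.006, -0.0], [-0.0, 0.001, -1.0]] g 0.998 F [0.6 0.6 0.1] gf 0.0 j [-0.33 -0.11  2.17  0.    1.09 -0.32]
[[-0.001, -0.947, -0.322, 0.083], [1.0, -0.001, -0.0, -0.001], [-0.0, -0.322, 0.947, -0.144], [0.0, 0.0, 0.0, 1.0]]
tray_grip scene [([0.4591, -0.0469, 0.0402], 0.83)]
tray_grip top [([0.4365, 0.3537, -0.0], 0.55)]
tray_grip wrist [([0.4577, -0.0484, 0.0415], 0.71)]
drip_tray scene [([0.6558, -0.2303, 0.2637], 0.31)]
drip_tray top [([0.5255, -0.0523, 0.0015], 0.92)]
drip_tray wrist [([0.5288, -0.0501, -0.0006], 0.8)]
```

View pics/w1.png

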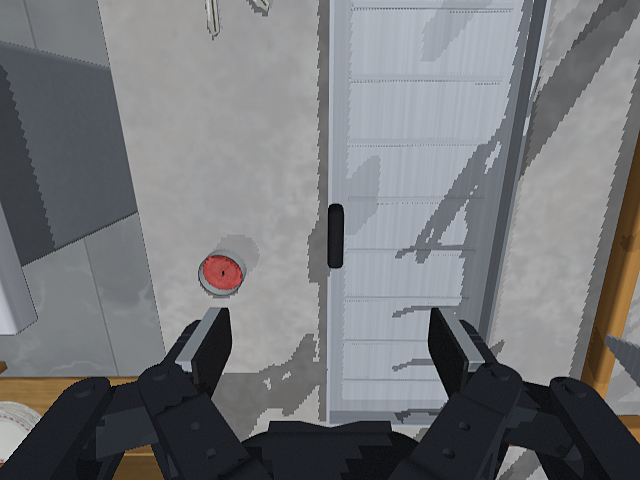

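```bash
python3 -m jog '[0,0,0.02,0,0,0,0.055,0,0,0.02,0,0,0,0.055,0,0,0.02,0,0,0,0.055,0,0.001,0.02,0,0,0,0.055,0,0.001,0.02,0,0,0,0.055,0,0,0.025,0,0,0,0.055,0,0,0,0,0,0,0.0,0,0,0,0,0,0,0.0,0,0,0,0,0,0,0.0,0,0,0,0,0,0,0.0]' 40
python3 -m jog '[0,0,0,0,0,0,0,0,0,0,0,0,0,0,0,0,0,0,0,0,0]'
cat >> h.py <<'E'
def stand(n=4,cams=('scene','top')):
    H=[]
    for k in range(n):
        for c in cams:
            for d in arm.pinpoint('hook1',arm.get_image(c)):
                p=d['point']
                if d['p']>.35 and abs(p[2]-.2645)<.012: H.append(p)
    H=np.array(H); 
    c0=np.array([.651,-.055]);yaw=.02
    for it in range(10):
        e=np.array([np.cos(yaw),np.sin(yaw)]);n_=np.array([-e[1],e[0]])
        u=(H[:,:2]-c0)@e; v=(H[:,:2]-c0)@n_
        k=np.clip(np.round(v/.06),-3,3); ok=(abs(u)<.015)&(abs(v-.06*k)<.015)
        A=H[ok,:2]; M=np.c_[0*k[ok],.06*k[ok]]
        Ac=A-A.mean(0);Mc=M-M.mean(0); S=Mc.T@Ac
        yaw=np.arctan2(S[0,1]-S[1,0],S[0,0]+S[1,1]); Q=np.array([[np.cos(yaw),-np.sin(yaw)],[np.sin(yaw),np.cos(yaw)]])
        c0=A.mean(0)-Q@M.mean(0)
    res=A-(c0+M@Q.T)
    print('stand',np.round(c0,4),'yaw',round(yaw,4),'n',ok.sum(),'rms',np.round(res.std(0),4), 'z',H[ok,2].mean().round(4))
    for i in range(7): print(i+1,np.round(c0+Q@[0,.06*(3-i)],4))
    return c0,yaw
E
python3 - <<'E'
from h import *
st(); stand(4,('scene',)); stand(4,('top',)); stand(4)
pics={c:arm.get_image(c) for c in('scene','top','wrist')}; pin(['drip_tray','tray_grip'],pics)
E
```

```text
clock: 6.13
eef_pos: [0.46, -0.0463, 0.0242]
eef_rot: [0.709, 0.705, 0.001, 0.001]
wrist_force: [1.6, -0.7, -3.9]
grip_width: 0.129
grasp_force: 40.0
clock: 6.38
eef_pos: [0.4599, -0.0463, 0.024]
eef_rot: [0.709, 0.705, 0.001, 0.001]
wrist_force: [-0.6, 1.8, 6.7]
grip_width: 0.128
grasp_force: 41.6
t 6.38 p [ 0.4599 -0.0463  0.024 ] R [[0.005, 1.0, 0.003], [1.0, -0.005, -0.001], [-0.001, 0.003, -1.0]] g 0.128 F [-0.6  1.8  6.7] gf 41.6 j [-0.32  0.11  2.22  0.    0.81 -0.32]
stand [ 0.6503 -0.0544] yaw 0.0187 n 23 rms [0.002  0.0017] z 0.2656
1 [0.6469 0.1256]
2 [0.6481 0.0656]
3 [0.6492 0.0056]
4 [ 0.6503 -0.0544]
5 [ 0.6514 -0.1144]
6 [ 0.6526 -0.1744]
7 [ 0.6537 -0.2344]
stand [ 0.648  -0.0549] yaw 0.0254 n 26 rms [0.0016 0.0019] z 0.2636
1 [0.6434 0.1251]
2 [0.6449 0.0651]
3 [0.6464 0.0051]
4 [ 0.648  -0.0549]
5 [ 0.6495 -0.1149]
6 [ 0.651  -0.1748]
7 [ 0.6525 -0.2348]
stand [ 0.6495 -0.0552] yaw 0.0276 n 53 rms [0.0023 0.0021] z 0.2646
1 [0.6445 0.1248]
2 [0.6462 0.0648]
3 [0.6478 0.0048]
4 [ 0.6495 -0.0552]
5 [ 0.6511 -0.1152]
6 [ 0.6528 -0.1751]
7 [ 0.6544 -0.2351]
drip_tray scene [([0.5238, -0.0479, -0.0017], 0.82), ([0.6518, -0.1753, 0.2666], 0.66)]
drip_tray top [([0.5269, -0.0524, 0.0001], 0.85)]
drip_tray wrist [([0.5293, -0.0504, 0.0023], 0.65)]
tray_grip scene [([0.4587, -0.0485, 0.0381], 0.96), ([0.6528, -0.1159, 0.2612], 0.46)]
tray_grip top []
tray_grip wrist []
```

```bash
python3 -m jog '[-0.003,0,0,0,0,-0.009,0,-0.003,0,0,0,0,-0.009,0,-0.003,0,0,0,0,-0.01,0,0,0,0,0,0,0,0]'
python3 -m jog '[0,0.006,0,0,0,0,0,0,0.006,0,0,0,0,0,0,0.006,0,0,0,0,0,0,0.006,0,0,0,0,0,0,0.006,0,0,0,0,0,0,0.006,0,0,0,0,0,0,0,0,0,0,0,0]'
python3 - <<'E'
from h import *
st(); pics={c:arm.get_image(c) for c in('scene','top','wrist')}; pin(['drip_tray'],pics)
cv2.imwrite('pics/s2.png',cv2.resize(pics['scene']['frame'][160:320,220:460],None,fx=3,fy=3,interpolation=2))
E
```

```text
clock: 8.77
eef_pos: [0.4599, -0.0548, 0.024]
eef_rot: [0.7, 0.714, 0.001, 0.0]
wrist_force: [0.1, 4.6, 7.7]
grip_width: 0.131
grasp_force: 41.7
clock: 9.35
eef_pos: [0.4953, -0.0547, 0.0241]
eef_rot: [0.699, 0.715, -0.0, 0.0]
wrist_force: [-4.4, -0.3, 9.3]
grip_width: 0.129
grasp_force: 41.8
t 9.35 p [ 0.4953 -0.0547  0.0241] R [[-0.022, 1.0, -0.0], [1.0, 0.022, -0.001], [-0.001, -0.0, -1.0]] g 0.129 F [-4.4 -0.3  9.3] gf 41.8 j [-0.31  0.18  2.13 -0.    0.83 -0.34]
drip_tray scene [([0.5624, -0.0569, -0.0008], 0.96)]
drip_tray top [([0.5628, -0.0571, 0.0019], 0.75), ([0.6415, 0.1261, 0.265], 0.55)]
drip_tray wrist [([0.5666, -0.0581, -0.0021], 0.72)]
```

View pics/s2.png

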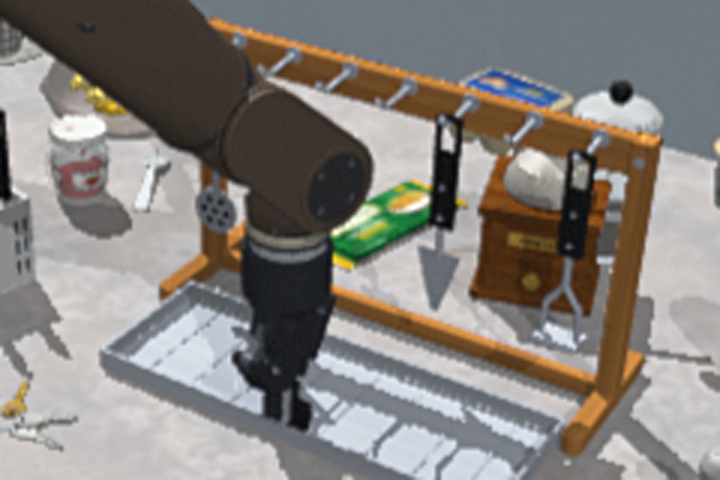

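The tray is entering squarely between the feet (left foot at 190,275; right at 600,420). I'll keep pushing.

```bash
python3 -m jog '[0,0.006,0,0,0,0,0,0,0.006,0,0,0,0,0,0,0.006,0,0,0,0,0,0,0.006,0,0,0,0,0,0,0.006,0,0,0,0,0,0,0.006,0,0,0,0,0,0,0.006,0,0,0,0,0,0,0.006,0,0,0,0,0,0,0.005,0,0,0,0,0]'
python3 -m jog '[0,0.002,0,0,0,0,0,0,0.002,0,0,0,0,0]'
python3 - <<'E'
from h import *
st(); pics={c:arm.get_image(c) for c in('scene','top')}; pin(['drip_tray'],pics)
E
```

```text
clock: 10.4
eef_pos: [0.5466, -0.0534, 0.0241]
eef_rot: [0.699, 0.715, -0.002, -0.002]
wrist_force: [-9.3, -0.2, 13.0]
grip_width: 0.13
grasp_force: 42.5
clock: 10.57
eef_pos: [0.5504, -0.0534, 0.0241]
eef_rot: [0.699, 0.715, -0.002, -0.002]
wrist_force: [-10.5, -0.4, 14.3]
grip_width: 0.131
grasp_force: 42.5
t 10.57 p [ 0.5504 -0.0534  0.0241] R [[-0.023, 1.0, -0.005], [1.0, 0.023, -0.0], [-0.0, -0.005, -1.0]] g 0.131 F [-10.5  -0.4  14.3] gf 42.5 j [-0.28  0.29  2.   -0.    0.86 -0.3 ]
drip_tray scene [([0.6178, -0.0546, -0.0008], 0.73)]
drip_tray top [([0.6201, -0.0576, 0.0019], 0.62), ([0.5602, 0.3286, 0.0037], 0.16)]
```

```bash
for i in 1 2 3; do :; done; python3 -m jog '[0,0.0015,0,0,0,0,0,0,0.0015,0,0,0,0,0]' | grep -E 'pos|wrist'
python3 -m jog '[0,0.0015,0,0,0,0,0]'| grep -E 'pos|wrist'
python3 -m jog '[0,0.0015,0,0,0,0,0]'| grep -E 'pos|wrist'
```

```text
eef_pos: [0.5532, -0.0533, 0.024]
wrist_force: [-10.2, 0.6, 13.0]
eef_pos: [0.5547, -0.0532, 0.0241]
wrist_force: [-9.8, -0.1, 13.0]
eef_pos: [0.555, -0.0533, 0.024]
wrist_force: [-16.6, -1.6, 19.2]
```

```bash
python3 -m jog '[0,-0.001,0,0,0,0,0.04,0,0,0,0,0,0,0.04,0,0,0,0,0,0,0.04,0,0,-0.04,0,0,0,0.04,0,0,-0.04,0,0,0,0.04,0,0,-0.04,0,0,0,0.04,0,0,-0.04,0,0,0,0.04,0,0,-0.04,0,0,0,0.04,0,0,-0.04,0,0,0,0.04,0,0,-0.04,0,0,0,0.04]'
python3 -m jog '[0,0,0,0,0,-0.119,0.05,0,0,0,0,0,-0.119,0.05,0,0,0,0,0,-0.119,0.05,0,0,0,0,0,-0.119,0.05,0,0,0,0,0,-0.119,0.05,0,0,0,0,0,-0.119,0.05,0,0,0,0,0,-0.119,0.05,0,0,0,0,0,-0.119,0.05,0,0,0,0,0,-0.119,0.05,0,0,0,0,0,-0.119,0.05]'
python3 -m jog '[0,0,0,0,0,-0.115,0.05]' | head -0
cat >> h.py <<'E'
def caddy(n=3):
    import collections
    A=collections.defaultdict(list)
    for k in range(n):
        for c in ('scene','top'):
            P=arm.get_image(c)
            for nm in ('caddy','turner','spoon','whisk','brush','drip_tray'):
                for d in arm.pinpoint(nm,P)[:3]:
                    p=np.array(d['point'])
                    if d['p']>.3 and (nm=='drip_tray' or np.hypot(*(p[:2]-[.497,.341]))<.15) and p[2]<.03: A[nm].append(p); break
    for k in A: print(k,np.round(np.median(A[k],0),4),len(A[k]),np.round(np.std(A[k],0),4))
E
python3 - <<'E'
from h import *
st(); caddy()
E
```

```text
clock: 11.93
eef_pos: [0.5563, -0.0527, 0.3042]
eef_rot: [0.699, 0.715, 0.0, 0.0]
wrist_force: [0.7, -0.0, 0.8]
grip_width: 0.472
grasp_force: 0.0
clock: 12.77
eef_pos: [0.5566, -0.0529, 0.302]
eef_rot: [0.176, 0.984, 0.0, -0.0]
wrist_force: [0.1, 0.3, -0.2]
grip_width: 0.587
grasp_force: 0.0
t 12.85 p [ 0.5566 -0.0529  0.302 ] R [[-0.972, 0.236, -0.0], [0.236, 0.972, 0.0], [0.0, 0.0, -1.0]] g 0.584 F [-0.2 -0.2 -0.4] gf 0.0 j [-0.28 -0.02  1.78  0.    1.37 -1.61]
caddy [ 4.980e-01  3.409e-01 -3.000e-04] 6 [0.0021 0.0016 0.0022]
drip_tray [ 0.6226 -0.0557  0.0016] 6 [0.001  0.0024 0.0016]
turner [0.5193 0.3402 0.0033] 3 [0.0002 0.0007 0.0004]
spoon [0.4379 0.3565 0.0043] 3 [0.0002 0.0007 0.0009]
whisk [0.478  0.344  0.0038] 3 [0.0009 0.0005 0.0007]
brush [0.5602 0.3282 0.0055] 2 [0.0008 0.0015 0.0004]Exception ignored on flushing sys.stdout:
BrokenPipeError: [Errno 32] Broken pipe
```

```bash
python3 -m jog '[0.0151,0.0369,-0.003,0,0,0,0.05,0.0151,0.0369,-0.003,0,0,0,0.05,0.0151,0.0369,-0.003,0,0,0,0.05,0.0151,0.0369,-0.003,0,0,0,0.05,0.0151,0.0369,-0.003,0,0,0,0.05,0.0151,0.0369,-0.003,0,0,0,0.05,0.0151,0.0369,-0.003,0,0,0,0.05,0.0151,0.0369,-0.003,0,0,0,0.05,0.0151,0.0369,-0.003,0,0,0,0.05,0.0151,0.0369,-0.003,0,0,0,0.05]'
python3 - <<'E'
from h import *
o=st()
W=arm.get_image('wrist'); np.save('hand_eye.npy',W['hand_eye']); print(W['fx'],W['cx'],W['cy'])
np.savez('w2.npz',frame=W['frame'],p=o['eef_pos'],q=o['eef_rot'])
pin(['turner','spoon','whisk','brush','caddy'],{'w':W})
for n in('turner','spoon','whisk','brush'):
    for d in arm.outline_of(n,W)[:2]:
        ys,xs=np.where(d['region']); print(n,round(d['p'],2),xs.min(),xs.max(),ys.min(),ys.max(),len(xs))
cv2.imwrite('pics/w2.png',W['frame'])
E
```

```text
clock: 15.78
eef_pos: [0.4984, 0.3436, 0.3326]
eef_rot: [0.121, 0.993, 0.0, 0.0]
wrist_force: [0.1, -0.3, -0.1]
grip_width: 0.59
grasp_force: 0.0
t 15.78 p [0.4984 0.3436 0.3326] R [[-0.97, 0.241, 0.0], [0.241, 0.97, 0.0], [-0.0, 0.0, -1.0]] g 0.59 F [ 0.1 -0.3 -0.1] gf 0.0 j [ 0.44  0.07  1.64 -0.    1.43 -0.89]
348.8754011442517 329.48313117445326 239.07817078627775
turner w [([0.5182, 0.3415, 0.0019], 0.9)]
spoon w [([0.4374, 0.3515, -0.0004], 0.76)]
whisk w [([0.4791, 0.3459, 0.0019], 0.76)]
brush w [([0.6434, 0.1238, 0.0772], 0.56)]
caddy w [([0.4947, 0.3409, -0.006], 0.88)]
turner 0.88 314 347 210 253 973
spoon 0.68 307 338 136 152 479
whisk 0.86 312 341 172 205 816
brush 0.94 315 340 254 293 839
```

View pics/w2.png

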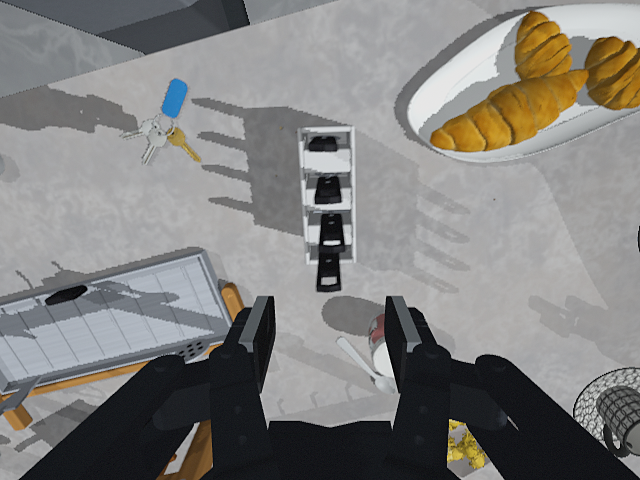

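```bash
cat >> h.py <<'E'
LEN=dict(turner=.195,spoon=.190,whisk=.192,brush=.186)
def wpose(o):
    T=np.eye(4);T[:3,:3]=R.from_quat(o['eef_rot']).as_matrix();T[:3,3]=o['eef_pos']; return T
def tops(org,names=None):
    o=arm.get_obs(); W=arm.get_image('wrist'); C=wpose(o)@np.array(W['hand_eye']); Rt=C[:3,:3]
    out={}
    for n in names or org:
        rs=arm.outline_of(n,W)
        if not rs: print(n,'none'); continue
        m=rs[0]['region']; ys,xs=np.where(m)
        s=ys>ys.max()-5; u=(xs[s].min()+xs[s].max())/2; v=ys.max()+.5
        r=Rt@[(u-W['cx'])/W['fx'],(v-W['cy'])/W['fy'],1]
        O=np.array(org[n]); z=LEN[n]+.003
        for k in range(5):
            X=C[:3,3]+r*(z-C[2,3])/r[2]; X=X+Rt[:,1]*[1,1,0]*-.004  # middle of top face
            h=np.hypot(*(X[:2]-O[:2])); z=O[2]+np.sqrt(LEN[n]**2-h*h)
        d=(X-O)/np.linalg.norm(X-O); T3=R.from_quat(o['eef_rot']).as_matrix(); dl=T3.T@d
        print(n,round(rs[0]['p'],2),'px',u,v,'top',np.round(X,4),'lean world',np.round(d[:2],3),'lean tool xy',np.round(dl[:2],3)); out[n]=(X,d)
    return out
ORG=dict(turner=[.519,.3405,.003],spoon=[.4378,.354,.003],whisk=[.4785,.345,.003],brush=[.560,.3275,.003])
E
python3 -c "
from h import *
tops(ORG); W=arm.get_image('top');print(1)
cv2.imwrite('pics/w2z.png',cv2.resize(np.load('w2.npz')['frame'][110:310,270:390],None,fx=3,fy=3,interpolation=2))"
```

```text
turner 0.89 px 333.5 251.5 top [0.5184 0.3393 0.198 ] lean world [-0.003 -0.006] lean tool xy [ 0.002 -0.007]
spoon 0.9 px 325.5 150.5 top [0.4359 0.3533 0.193 ] lean world [-0.01  -0.004] lean tool xy [ 0.009 -0.006]
whisk 0.74 px 329.5 203.5 top [0.4777 0.346  0.195 ] lean world [-0.004  0.005] lean tool xy [0.005 0.004]
brush 0.95 px 330.5 291.5 top [0.5591 0.3265 0.189 ] lean world [-0.005 -0.006] lean tool xy [ 0.003 -0.007]
1
```

View pics/w2z.png

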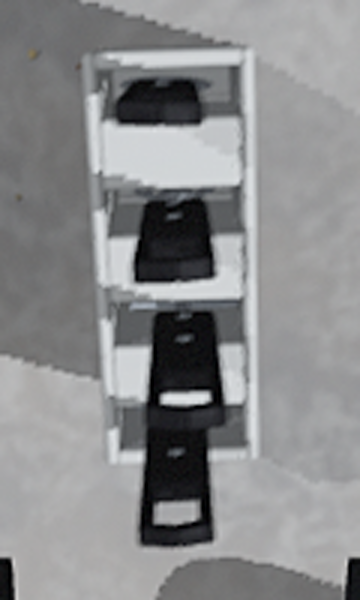

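All four handles stand nearly upright, centred at columns 325–333. I'll grasp the turner first.

```bash
python3 -m jog '[-0.0204,0.0007,0,0,0,0,0.06,0,0,0.03,0,0,0,0.06,0,0,0.03,0,0,0,0.06,0,0,0.03,0,0,0,0.06,0,0,0.03,0,0,0,0.06,0,0,0.03,0,0,0,0.06,0,0,0.0296,0,0,0,0.06,0,0,0,0,0,0,0.01,0,0,0,0,0,0,0.01,0,0,0,0,0,0,0.01]' 25
python3 -m jog '[0,0,0,0,0,0,0.01,0,0,0,0,0,0,0.01]'
python3 -c "
from h import *
st()"
```

```text
clock: 17.42
eef_pos: [0.5202, 0.3378, 0.1547]
eef_rot: [0.122, 0.993, 0.001, 0.001]
wrist_force: [0.4, 1.1, 0.6]
grip_width: 0.281
grasp_force: 0.1
clock: 17.58
eef_pos: [0.5204, 0.338, 0.1556]
eef_rot: [0.122, 0.993, 0.001, 0.002]
wrist_force: [0.5, 0.9, -0.9]
grip_width: 0.277
grasp_force: 28.4
t 17.58 p [0.5204 0.338  0.1556] R [[-0.97, 0.241, 0.004], [0.241, 0.97, 0.002], [-0.004, 0.003, -1.0]] g 0.277 F [ 0.5  0.9 -0.9] gf 28.4 j [ 0.41  0.24  1.78  0.    1.12 -0.91]
```

```bash
python3 -m jog '[0,0,-0.02,0,0,0,0.01,0,0,-0.03,0,0,0,0.01,0,0,-0.03,0,0,0,0.01,0,0,-0.03,0,0,0,0.01,0,0,-0.03,0,0,0,0.01,0,0,-0.03,0,0,0,0.01,0,0,-0.03,0,0,0,0.01,0,0,0,0,0,-0.088,0.01,0,0,0,0,0,-0.088,0.01,0,0,0,0,0,-0.089,0.01]'
cat >> h.py <<'E'
def go(target,yaw=.023):
    o=st(); M=R.from_quat(o['eef_rot']).as_matrix(); d=np.array(target)-o['eef_pos']
    Rt=np.array([[-np.cos(yaw),-np.sin(yaw),0],[-np.sin(yaw),np.cos(yaw),0],[0,0,-1]])
    print('tool shift',np.round(M.T@d,4),'turn',np.round(R.from_matrix(M.T@Rt).as_rotvec(),4))
E
python3 - <<'E'
from h import *
o=st(); stand(3)
go([.594,-.056,.36]); P=arm.get_image('scene'); cv2.imwrite('pics/s3.png',cv2.resize(P['frame'][60:330,100:460],None,fx=2,fy=2))
E
```

```text
clock: 18.42
eef_pos: [0.5194, 0.3375, 0.3559]
eef_rot: [-0.013, 1.0, 0.001, 0.002]
wrist_force: [0.3, -0.5, -0.7]
grip_width: 0.272
grasp_force: 28.4
t 18.42 p [0.5194 0.3375 0.3559] R [[-1.0, -0.026, 0.004], [-0.026, 1.0, 0.002], [-0.004, 0.002, -1.0]] g 0.272 F [ 0.3 -0.5 -0.7] gf 28.4 j [ 0.41  0.1   1.57 -0.    1.47 -1.18]
stand [ 0.6494 -0.0548] yaw 0.0227 n 41 rms [0.0029 0.0018] z 0.2646
1 [0.6453 0.1252]
2 [0.6466 0.0652]
3 [0.648  0.0052]
4 [ 0.6494 -0.0548]
5 [ 0.6507 -0.1148]
6 [ 0.6521 -0.1747]
7 [ 0.6535 -0.2347]
t 19.02 p [0.5191 0.3373 0.3526] R [[-1.0, -0.021, -0.0], [-0.021, 1.0, -0.0], [0.0, -0.0, -1.0]] g 0.271 F [ 0.3 -0.1 -1. ] gf 28.4 j [ 0.41  0.1   1.58  0.    1.47 -1.18]
tool shift [-0.0667 -0.3948 -0.0074] turn [-0.0001 -0.0002 -0.0021]
```

View pics/s3.png

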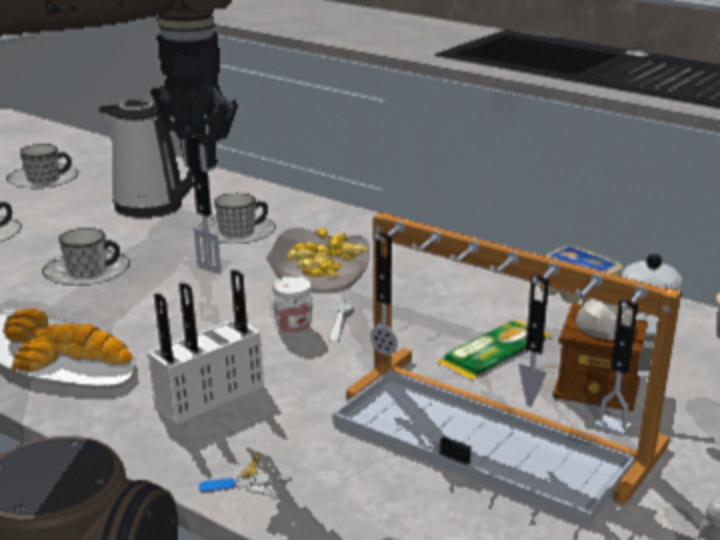

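```bash
python3 -m jog '[-0.0067,-0.0395,0,0,0,0,0.01,-0.0067,-0.0395,0,0,0,0,0.01,-0.0067,-0.0395,0,0,0,0,0.01,-0.0067,-0.0395,0,0,0,0,0.01,-0.0067,-0.0395,0,0,0,0,0.01,-0.0067,-0.0395,0,0,0,0,0.01,-0.0067,-0.0395,0,0,0,0,0.01,-0.0067,-0.0395,0,0,0,0,0.01,-0.0067,-0.0395,0,0,0,0,0.01,-0.0067,-0.0395,0,0,0,0,0.01]'
python3 -m jog '[0,0,0.0365,0,0,0,0.01,0,0,0.0365,0,0,0,0.01,0,0,0.036,0,0,0,0.01,0,0,0,0,0,0,0.01,0,0,0,0,0,0,0.01]'
python3 - <<'E'
from h import *
go([.594,-.056,.2426])
W=arm.get_image('wrist'); cv2.imwrite('pics/w3.png',W['frame']); pin(['hook1','turner'],{'w':W,'s':arm.get_image('scene')})
d=arm.pinpoint('hook1',W); print([(np.round(x['point'],4).tolist(),round(x['p'],2)) for x in d])
E
```

```text
clock: 19.9
eef_pos: [0.5945, -0.0581, 0.3529]
eef_rot: [-0.01, 1.0, -0.0, 0.0]
wrist_force: [1.6, 0.8, -0.7]
grip_width: 0.276
grasp_force: 28.3
clock: 20.32
eef_pos: [0.5931, -0.0559, 0.2415]
eef_rot: [-0.01, 1.0, 0.001, -0.003]
wrist_force: [0.4, 0.4, 0.5]
grip_width: 0.277
grasp_force: 28.3
t 20.32 p [ 0.5931 -0.0559  0.2415] R [[-1.0, -0.021, -0.006], [-0.021, 1.0, 0.001], [0.005, 0.002, -1.0]] g 0.277 F [0.4 0.4 0.5] gf 28.3 j [-0.26  0.11  1.76 -0.    1.27 -1.86]
tool shift [-0.0009 -0.0001 -0.0012] turn [ 0.0016 -0.0055 -0.0021]
hook1 w [([0.6465, 0.0632, 0.2712], 0.72), ([0.6552, -0.176, 0.2659], 0.69)]
hook1 s [([0.6466, 0.0646, 0.2632], 0.92), ([0.6459, 0.1285, 0.2656], 0.86)]
turner w [([0.5888, -0.0556, 0.09], 0.78), ([0.6521, -0.2362, 0.0834], 0.18)]
turner s [([0.5939, -0.0527, 0.0933], 0.97)]
[([0.6465, 0.0632, 0.2712], 0.72), ([0.6552, -0.176, 0.2659], 0.69), ([0.6486, 0.0035, 0.2627], 0.68)]
```

View pics/w3.png

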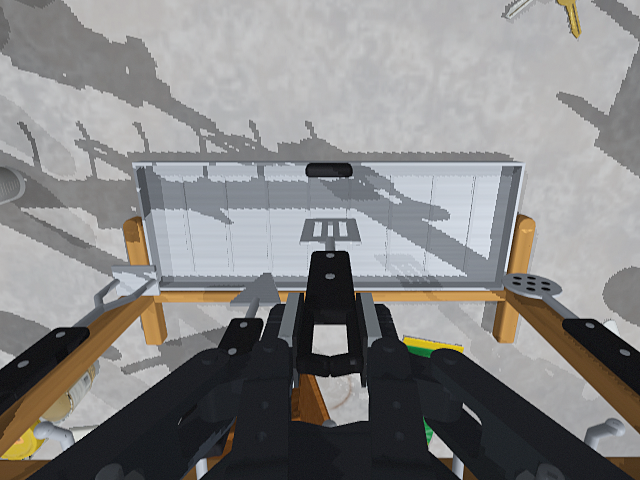

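The turner is centred between the fingers with its slot clear (330,340), in line with hook 4. I'll advance onto the hook.

```bash
python3 -m jog '[-0.007,0,0,0,0,0,0.01,-0.007,0,0,0,0,0,0.01,-0.007,0,0,0,0,0,0.01,-0.007,0,0,0,0,0,0.01,-0.007,0,0,0,0,0,0.01]'
python3 -m jog '[-0.007,0,0,0,0,0,0.01,-0.007,0,0,0,0,0,0.01,-0.007,0,0,0,0,0,0.01,0,0,0,0,0,0,0.01,0,0,0,0,0,0,0.01]'
python3 -m jog '[0,0,0.004,0,0,0,0.01,0,0,0.004,0,0,0,0.01,0,0,0.003,0,0,0,0.01,0,0,0,0,0,0,0.01,0,0,0,0,0,0,0.01]'
```

```text
clock: 21.08
eef_pos: [0.6303, -0.0554, 0.2435]
eef_rot: [-0.011, 1.0, 0.0, -0.0]
wrist_force: [0.5, 0.1, -0.4]
grip_width: 0.273
grasp_force: 28.4
clock: 21.5
eef_pos: [0.6507, -0.0549, 0.2435]
eef_rot: [-0.011, 1.0, 0.0, -0.0]
wrist_force: [-0.3, -1.2, -0.7]
grip_width: 0.278
grasp_force: 28.4
clock: 21.92
eef_pos: [0.65, -0.0549, 0.2321]
eef_rot: [-0.011, 1.0, 0.0, -0.001]
wrist_force: [-0.4, -0.3, -0.8]
grip_width: 0.28
grasp_force: 28.4
```

```bash
for k in 1; do python3 -m jog '[0,0,0.0015,0,0,0,0.01,0,0,0.0015,0,0,0,0.01,0,0,0,0,0,0,0.01]'|grep -E 'pos|wrist'; done
python3 -m jog '[0,0,0.001,0,0,0,0.01,0,0,0,0,0,0,0.01]'|grep -E 'pos|wrist'
python3 -m jog '[0,0,0.001,0,0,0,0.01,0,0,0,0,0,0,0.01]'|grep -E 'pos|wrist'
```

```text
eef_pos: [0.6503, -0.0549, 0.2295]
wrist_force: [0.7, -0.1, -1.0]
eef_pos: [0.6504, -0.0549, 0.2286]
wrist_force: [0.3, -0.4, -0.8]
eef_pos: [0.6504, -0.055, 0.2275]
wrist_force: [0.5, 0.3, -0.5]
```

```bash
python3 -m jog '[0,0,0.0005,0,0,0,0.036,0,0,0,0,0,0,0.036,0,0,0,0,0,0,0.036,0,0,-0.005,0,0,0,0.036,0,0,-0.01,0,0,0,0.036,0,0,-0.02,0,0,0,0.036,0,0,-0.03,0,0,0,0.036,0,0,-0.03,0,0,0,0.036,0,0,-0.03,0,0,0,0.036]'
python3 - <<'E'
from h import *
st(); pin(['turner'],{c:arm.get_image(c) for c in('wrist','scene','top')}); caddy(2)
W=arm.get_image('wrist'); cv2.imwrite('pics/w4.png',W['frame'])
go([.48,.34,.345],-.243)
E
```

```text
clock: 23.25
eef_pos: [0.6503, -0.0549, 0.3548]
eef_rot: [-0.011, 1.0, -0.0, 0.0]
wrist_force: [0.4, -0.8, -0.1]
grip_width: 0.422
grasp_force: 0.0
t 23.25 p [ 0.6503 -0.0549  0.3548] R [[-1.0, -0.021, 0.001], [-0.021, 1.0, -0.0], [-0.001, -0.0, -1.0]] g 0.422 F [ 0.4 -0.8 -0.1] gf 0.0 j [-0.24  0.17  1.49 -0.    1.48 -1.83]
turner wrist [([0.6501, -0.0489, 0.0738], 0.88)]
turner scene [([0.6501, -0.0504, 0.0778], 0.59), ([0.5017, -0.4145, 0.0023], 0.57)]
turner top []
caddy [ 0.4989  0.3413 -0.002 ] 4 [0.0024 0.0007 0.0014]
turner [5.015e-01 3.406e-01 3.000e-04] 1 [0. 0. 0.]
drip_tray [ 0.62   -0.0537 -0.0012] 3 [0.0206 0.1671 0.0016]
spoon [0.4366 0.3546 0.0052] 2 [0.0001 0.001  0.0018]
whisk [0.4765 0.3452 0.0036] 2 [0.0008 0.0006 0.0022]
brush [0.5602 0.327  0.0057] 2 [0.0005 0.001  0.0007]
t 25.0 p [ 0.6504 -0.0549  0.3522] R [[-1.0, -0.021, -0.0], [-0.021, 1.0, -0.0], [0.0, -0.0, -1.0]] g 0.424 F [0.5 0.4 0.2] gf 0.0 j [-0.24  0.17  1.49 -0.    1.48 -1.83]
tool shift [0.162  0.3985 0.0072] turn [-0.      0.      0.2643]
```

View pics/w4.png

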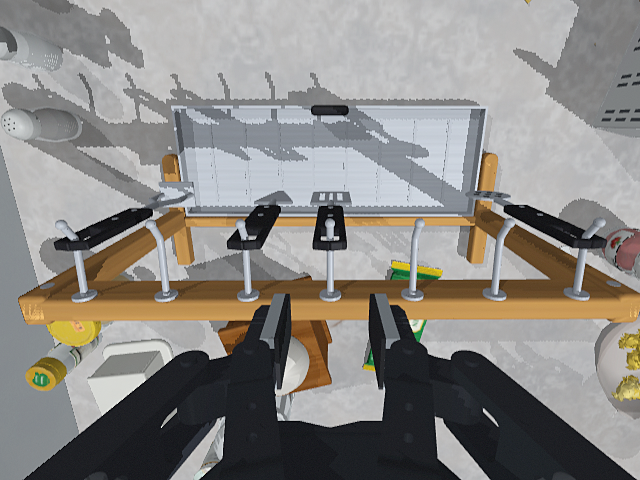

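The turner hangs on hook 4 (330,240), and hooks 2, 3 and 6 are free. Next I go back to the caddy.

```bash
python3 -m jog '[0.0162,0.0385,0,0,0,0.026,0.05,0.0162,0.0385,0,0,0,0.026,0.05,0.0162,0.0385,0,0,0,0.026,0.05,0.0162,0.0385,0,0,0,0.026,0.05,0.0162,0.0385,0,0,0,0.026,0.05,0.0162,0.0385,0,0,0,0.026,0.05,0.0162,0.0385,0,0,0,0.026,0.05,0.0162,0.0385,0,0,0,0.026,0.05,0.0162,0.0385,0,0,0,0.026,0.05,0.0162,0.0385,0,0,0,0.027,0.05]'
python3 - <<'E'
from h import *
ORG.pop('turner'); st(); stand(2); caddy(2); pin(['spoon','whisk','brush','caddy'],{'w':arm.get_image('wrist')}); tops(ORG)
go([.478,.3455,.15],-.243)
E
```

```text
clock: 25.83
eef_pos: [0.5257, 0.3436, 0.3527]
eef_rot: [0.12, 0.993, 0.0, 0.0]
wrist_force: [0.1, -0.2, 0.8]
grip_width: 0.587
grasp_force: 0.0
t 25.83 p [0.5257 0.3436 0.3527] R [[-0.971, 0.239, 0.001], [0.239, 0.971, 0.0], [-0.001, 0.0, -1.0]] g 0.587 F [ 0.1 -0.2  0.8] gf 0.0 j [ 0.42  0.12  1.55 -0.    1.47 -0.91]
stand [ 0.6494 -0.0545] yaw 0.0272 n 28 rms [0.0025 0.0024] z 0.2646
1 [0.6445 0.1255]
2 [0.6461 0.0655]
3 [0.6478 0.0055]
4 [ 0.6494 -0.0545]
5 [ 0.651  -0.1145]
6 [ 0.6527 -0.1744]
7 [ 0.6543 -0.2344]
caddy [ 0.498   0.3435 -0.0007] 4 [0.0024 0.0011 0.002 ]
drip_tray [ 6.238e-01 -5.570e-02 -1.000e-04] 4 [0.0014 0.0013 0.0008]
spoon [0.436  0.357  0.0032] 2 [0.001  0.0006 0.0006]
whisk [0.4764 0.3446 0.0047] 2 [0.0003 0.0015 0.0002]
brush [0.5595 0.3288 0.0068] 2 [0.0007 0.0004 0.0018]
spoon w []
whisk w [([0.4752, 0.3498, 0.0057], 0.76), ([0.7322, 0.378, -0.0024], 0.41)]
brush w [([0.5597, 0.3199, 0.0037], 0.74)]
caddy w [([0.498, 0.3418, -0.0048], 0.7)]
spoon 0.66 px 318.5 118.5 top [0.4382 0.3542 0.193 ] lean world [0.002 0.001] lean tool xy [-0.002  0.002]
whisk 0.68 px 321.0 167.5 top [0.477  0.3465 0.195 ] lean world [-0.008  0.008] lean tool xy [0.009 0.006]
brush 0.88 px 321.5 256.5 top [0.5584 0.3262 0.189 ] lean world [-0.008 -0.007] lean tool xy [ 0.006 -0.009]
t 28.08 p [0.5266 0.3417 0.3522] R [[-0.971, 0.237, -0.0], [0.237, 0.971, 0.0], [0.0, 0.0, -1.0]] g 0.585 F [ 0.4  0.4 -0.2] gf 0.0 j [ 0.41  0.12  1.55  0.    1.47 -0.92]
tool shift [ 0.0481 -0.0078  0.2022] turn [ 0.     -0.      0.0032]
```

```bash
python3 -m jog '[-0.0346,-0.0075,0,0,0,0,0.06,0,0,0.035,0,0,0,0.06,0,0,0.035,0,0,0,0.06,0,0,0.034,0,0,0,0.06,0,0,0.034,0,0,0,0.06,0,0,0.034,0,0,0,0.06,0,0,0.034,0,0,0,0.06,0,0,0,0,0,0,0.06,0,0,0,0,0,0,0.01,0,0,0,0,0,0,0.01]' 25
python3 -m jog '[0,0,0,0,0,0,0.01,0,0,0,0,0,0,0.01,0,0,0,0,0,0,0.01]'
python3 -c "
from h import *
go([.5584,.3262,.355],.025)"
```

```text
clock: 28.92
eef_pos: [0.5597, 0.3267, 0.1485]
eef_rot: [0.12, 0.993, 0.001, 0.001]
wrist_force: [0.1, 0.2, 1.0]
grip_width: 0.426
grasp_force: 0.0
clock: 29.17
eef_pos: [0.5604, 0.327, 0.15]
eef_rot: [0.12, 0.993, 0.001, 0.003]
wrist_force: [0.3, -0.4, 4.7]
grip_width: 0.276
grasp_force: 26.2
t 29.17 p [0.5604 0.327  0.15  ] R [[-0.971, 0.237, 0.006], [0.237, 0.971, 0.002], [-0.005, 0.004, -1.0]] g 0.276 F [ 0.3 -0.4  4.7] gf 26.2 j [ 0.37  0.3   1.71 -0.    1.12 -0.96]
tool shift [ 0.0007 -0.0005 -0.205 ] turn [ 0.0029  0.0057 -0.2647]
```

```bash
python3 -m jog '[0,0,-0.02,0,0,0,0.01,0,0,-0.03,0,0,0,0.01,0,0,-0.03,0,0,0,0.01,0,0,-0.03,0,0,0,0.01,0,0,-0.03,0,0,0,0.01,0,0,-0.03,0,0,0,0.01,0,0,-0.035,0,0,0,0.01,0,0,0,0,0,-0.088,0.01,0,0,0,0,0,-0.088,0.01,0,0,0,0,0,-0.089,0.01]'
python3 -c "
from h import *
go([.5967,-.176,.355],.025)"
```

```text
clock: 30.0
eef_pos: [0.5586, 0.3263, 0.3534]
eef_rot: [-0.015, 1.0, 0.001, 0.001]
wrist_force: [0.1, 0.3, -1.4]
grip_width: 0.28
grasp_force: 25.5
t 30.0 p [0.5586 0.3263 0.3534] R [[-1.0, -0.03, 0.003], [-0.03, 1.0, 0.001], [-0.003, 0.001, -1.0]] g 0.28 F [ 0.1  0.3 -1.4] gf 25.5 j [ 0.37  0.16  1.51  0.    1.47 -1.23]
tool shift [-0.0232 -0.5032 -0.0021] turn [0.0012 0.003  0.0046]
```

```bash
python3 -m jog '[-0.002,-0.0387,0,0,0,0,0.01,-0.002,-0.0387,0,0,0,0,0.01,-0.002,-0.0387,0,0,0,0,0.01,-0.002,-0.0387,0,0,0,0,0.01,-0.002,-0.0387,0,0,0,0,0.01,-0.002,-0.0387,0,0,0,0,0.01,-0.002,-0.0387,0,0,0,0,0.01,-0.002,-0.0387,0,0,0,0,0.01,-0.002,-0.0387,0,0,0,0,0.01,-0.002,-0.0387,0,0,0,0,0.01]'
python3 -m jog '[-0.002,-0.0387,0,0,0,0,0.01,-0.002,-0.0387,0,0,0,0,0.01,-0.002,-0.0387,0,0,0,0,0.01,0,0,0.035,0,0,0,0.01,0,0,0.035,0,0,0,0.01,0,0,0.035,0,0,0,0.01,0,0,0,0,0,0,0.01,0,0,0,0,0,0,0.01]'
python3 - <<'E'
from h import *
W=arm.get_image('wrist'); pin(['brush'],{'w':W,'s':arm.get_image('scene')}); cv2.imwrite('pics/w5.png',W['frame'])
stand(2,('scene','top'))
go([.5967,-.176,.243],.025)
E
```

```text
clock: 30.83
eef_pos: [0.5879, -0.062, 0.3521]
eef_rot: [-0.013, 1.0, -0.0, 0.001]
wrist_force: [1.4, 0.3, -1.3]
grip_width: 0.278
grasp_force: 25.6
clock: 31.5
eef_pos: [0.5959, -0.1756, 0.2443]
eef_rot: [-0.013, 1.0, 0.001, -0.002]
wrist_force: [-0.3, 0.4, -0.9]
grip_width: 0.276
grasp_force: 25.6
brush w [([0.5961, -0.1826, 0.0996], 0.94)]
brush s [([0.5946, -0.18, 0.1035], 0.57), ([0.6487, 0.0647, 0.2649], 0.56)]
stand [ 0.6497 -0.0552] yaw 0.0264 n 26 rms [0.0022 0.0021] z 0.2649
1 [0.6449 0.1247]
2 [0.6465 0.0647]
3 [0.6481 0.0048]
4 [ 0.6497 -0.0552]
5 [ 0.6513 -0.1152]
6 [ 0.6529 -0.1752]
7 [ 0.6544 -0.2352]
t 32.1 p [ 0.5972 -0.1761  0.2465] R [[-1.0, -0.025, 0.0], [-0.025, 1.0, -0.0], [-0.0, -0.0, -1.0]] g 0.279 F [-0.1 -0.4 -0.7] gf 25.6 j [-0.45  0.16  1.7  -0.    1.28 -2.05]
tool shift [0.0005 0.0001 0.0035] turn [-0.0002  0.0003  0.0002]
```

View pics/w5.png

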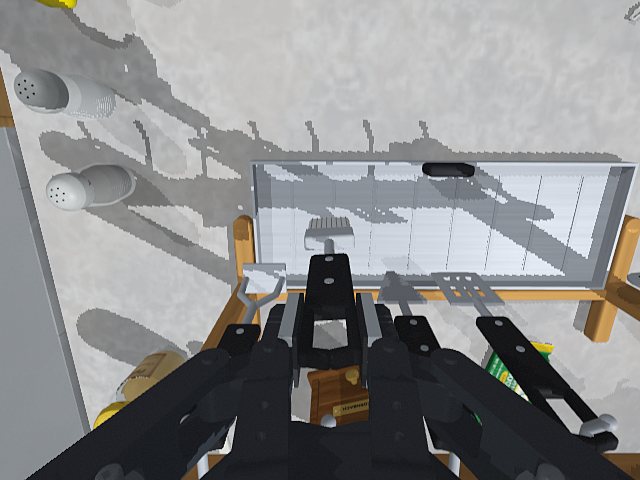

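```bash
python3 -m jog '[0,0,0.003,0,0,0,0.01,-0.007,0,0,0,0,0,0.01,-0.007,0,0,0,0,0,0.01,-0.007,0,0,0,0,0,0.01,-0.007,0,0,0,0,0,0.01,-0.007,0,0,0,0,0,0.01]'
python3 -m jog '[-0.007,0,0,0,0,0,0.01,-0.007,0,0,0,0,0,0.01,-0.007,0,0,0,0,0,0.01,0,0,0,0,0,0,0.01,0,0,0,0,0,0,0.01]'
python3 -m jog '[0,0,0.004,0,0,0,0.01,0,0,0.004,0,0,0,0.01,0,0,0.002,0,0,0,0.01,0,0,0.002,0,0,0,0.01,0,0,0,0,0,0,0.01]'
python3 -m jog '[0,0,0.001,0,0,0,0.01,0,0,0,0,0,0,0.01]'|grep -E 'pos|wrist'
python3 -m jog '[0,0,0.001,0,0,0,0.01,0,0,0,0,0,0,0.01]'|grep -E 'pos|wrist'
```

```text
clock: 32.6
eef_pos: [0.6331, -0.1752, 0.2431]
eef_rot: [-0.013, 1.0, -0.0, 0.0]
wrist_force: [-0.3, -0.7, -0.8]
grip_width: 0.278
grasp_force: 25.6
clock: 33.02
eef_pos: [0.6534, -0.1746, 0.243]
eef_rot: [-0.013, 1.0, 0.0, -0.0]
wrist_force: [0.2, 0.4, -1.6]
grip_width: 0.277
grasp_force: 25.6
clock: 33.43
eef_pos: [0.6528, -0.1747, 0.2311]
eef_rot: [-0.013, 1.0, 0.0, -0.0]
wrist_force: [-0.3, 0.1, -0.9]
grip_width: 0.28
grasp_force: 25.6
eef_pos: [0.6532, -0.1748, 0.2308]
wrist_force: [-0.8, 0.1, 1.2]
eef_pos: [0.6533, -0.1749, 0.2307]
wrist_force: [-2.7, 1.2, 4.5]
```

```bash
python3 -m jog '[0,0,0,0,0,0,0.036,0,0,0,0,0,0,0.036,0,0,0,0,0,0,0.036,0,0,-0.005,0,0,0,0.036,0,0,-0.01,0,0,0,0.036,0,0,-0.02,0,0,0,0.036,0,0,-0.03,0,0,0,0.036,0,0,-0.03,0,0,0,0.036,0,0,-0.03,0,0,0,0.036]'
python3 - <<'E'
from h import *
st(); pin(['brush'],{c:arm.get_image(c) for c in('wrist','scene','top')}); caddy(2)
go([.5,.343,.352],-.243)
E
```

```text
clock: 34.52
eef_pos: [0.653, -0.1746, 0.3564]
eef_rot: [-0.013, 1.0, -0.0, 0.0]
wrist_force: [-0.1, 0.0, 1.1]
grip_width: 0.423
grasp_force: 0.0
t 34.52 p [ 0.653  -0.1746  0.3564] R [[-1.0, -0.025, 0.001], [-0.025, 1.0, -0.0], [-0.001, -0.0, -1.0]] g 0.423 F [-0.1  0.   1.1] gf 0.0 j [-0.41  0.23  1.42  0.    1.49 -2.01]
brush wrist [([0.6543, -0.1844, 0.084], 0.65)]
brush scene [([0.6551, -0.1746, 0.0836], 0.68)]
brush top [([0.6403, 0.127, 0.0785], 0.46)]
caddy [ 0.498   0.3411 -0.0014] 4 [0.0016 0.0011 0.0016]
drip_tray [ 6.223e-01 -5.660e-02 -3.000e-04] 4 [0.0021 0.0018 0.0016]
spoon [0.4366 0.3535 0.0026] 2 [0.0004 0.0008 0.    ]
whisk [0.4798 0.3438 0.0051] 2 [0.0014 0.0005 0.0007]
t 36.22 p [ 0.6531 -0.1747  0.3542] R [[-1.0, -0.025, -0.0], [-0.025, 1.0, -0.0], [0.0, -0.0, -1.0]] g 0.424 F [-0.3  0.2  0.1] gf 0.0 j [-0.41  0.23  1.43 -0.    1.49 -2.01]
tool shift [0.14   0.5214 0.0022] turn [-0.     -0.      0.2682]
```

Brush is seated (lower end at z 0.084, as expected). Next is the whisk.

```bash
python3 -m jog '[0.01,0.0372,0,0,0,0,0.05,0.01,0.0372,0,0,0,0,0.05,0.01,0.0372,0,0,0,0,0.05,0.01,0.0372,0,0,0,0,0.05,0.01,0.0372,0,0,0,0,0.05,0.01,0.0372,0,0,0,0,0.05,0.01,0.0372,0,0,0,0,0.05,0.01,0.0372,0,0,0,0,0.05,0.01,0.0372,0,0,0,0,0.05,0.01,0.0372,0,0,0,0,0.05]'
python3 -m jog '[0.01,0.0372,0,0,0,0,0.05,0.01,0.0372,0,0,0,0,0.05,0.01,0.0372,0,0,0,0,0.05,0.01,0.0372,0,0,0,0,0.05,0,0,0,0,0,0.067,0.05,0,0,0,0,0,0.067,0.05,0,0,0,0,0,0.067,0.05,0,0,0,0,0,0.067,0.05]'
python3 - <<'E'
from h import *
ORG.pop('turner'); ORG.pop('brush'); pin(['spoon','whisk','caddy'],{'w':arm.get_image('wrist')}); t=tops(ORG)
X=t['whisk'][0]; go([X[0],X[1],.1515],-.243)
E
```

```text
clock: 37.05
eef_pos: [0.5429, 0.1963, 0.3545]
eef_rot: [-0.013, 1.0, 0.0, 0.0]
wrist_force: [0.5, 0.1, 0.5]
grip_width: 0.589
grasp_force: 0.0
clock: 37.72
eef_pos: [0.4998, 0.3429, 0.3542]
eef_rot: [0.122, 0.992, -0.0, 0.0]
wrist_force: [0.1, -0.2, -0.0]
grip_width: 0.586
grasp_force: 0.0
spoon w [([0.6553, -0.1797, 0.0821], 0.73), ([0.4355, 0.3522, 0.001], 0.6)]
whisk w [([0.4778, 0.3443, 0.0057], 0.97)]
caddy w [([0.6524, -0.1108, 0.0775], 0.49), ([0.4767, 0.3478, 0.005], 0.46)]
spoon 0.86 px 323.0 148.5 top [0.4359 0.3527 0.193 ] lean world [-0.01  -0.007] lean tool xy [ 0.008 -0.009]
whisk 0.57 px 327.5 197.5 top [0.4774 0.3463 0.195 ] lean world [-0.006  0.007] lean tool xy [0.007 0.005]
t 38.07 p [0.5001 0.3423 0.3543] R [[-0.971, 0.24, 0.0], [0.24, 0.971, 0.0], [-0.0, 0.0, -1.0]] g 0.587 F [-0.9  0.4  0.7] gf 0.0 j [ 0.43  0.07  1.6  -0.    1.47 -0.9 ]
tool shift [ 0.023  -0.0015  0.2028] turn [0.     0.     0.0009]
```

```bash
python3 -m jog '[0.023,-0.0015,0,0,0,0,0.06,0,0,0.035,0,0,0,0.06,0,0,0.035,0,0,0,0.06,0,0,0.034,0,0,0,0.06,0,0,0.033,0,0,0,0.06,0,0,0.033,0,0,0,0.06,0,0,0.033,0,0,0,0.06,0,0,0,0,0,0,0.06,0,0,0,0,0,0,0.01,0,0,0,0,0,0,0.01]' 25
python3 -m jog '[0,0,0,0,0,0,0.01,0,0,0,0,0,0,0.01,0,0,0,0,0,0,0.01]'
python3 -m jog '[0,0,-0.02,0,0,0,0.01,0,0,-0.03,0,0,0,0.01,0,0,-0.03,0,0,0,0.01,0,0,-0.03,0,0,0,0.01,0,0,-0.03,0,0,0,0.01,0,0,-0.03,0,0,0,0.01,0,0,-0.033,0,0,0,0.01,0,0,0,0,0,-0.088,0.01,0,0,0,0,0,-0.088,0.01,0,0,0,0,0,-0.09,0.01]'
python3 -c "
from h import *
arm.get_image('top'); go([.5925,.0038,.355],.025)"
```

```text
clock: 38.9
eef_pos: [0.4786, 0.347, 0.1534]
eef_rot: [0.121, 0.993, 0.001, 0.001]
wrist_force: [0.1, 0.4, 0.9]
grip_width: 0.426
grasp_force: 0.0
clock: 39.15
eef_pos: [0.4791, 0.3473, 0.1546]
eef_rot: [0.121, 0.993, 0.002, 0.003]
wrist_force: [-0.5, -0.7, 4.6]
grip_width: 0.277
grasp_force: 26.2
clock: 39.98
eef_pos: [0.4775, 0.3466, 0.3561]
eef_rot: [-0.014, 1.0, 0.001, 0.001]
wrist_force: [-0.1, 0.7, -1.4]
grip_width: 0.275
grasp_force: 25.4
t 40.03 p [0.4773 0.3465 0.3554] R [[-1.0, -0.031, 0.001], [-0.031, 1.0, 0.001], [-0.002, 0.001, -1.0]] g 0.274 F [-0.3  1.  -0.9] gf 25.4 j [ 0.46  0.03  1.64  0.    1.47 -1.15]
tool shift [-1.047e-01 -3.461e-01  3.000e-04] turn [0.0008 0.0015 0.0056]
```

```bash
python3 -m jog '[-0.0105,-0.0346,0,0,0,0,0.01,-0.0105,-0.0346,0,0,0,0,0.01,-0.0105,-0.0346,0,0,0,0,0.01,-0.0105,-0.0346,0,0,0,0,0.01,-0.0105,-0.0346,0,0,0,0,0.01,-0.0105,-0.0346,0,0,0,0,0.01,-0.0105,-0.0346,0,0,0,0,0.01,-0.0105,-0.0346,0,0,0,0,0.01,-0.0105,-0.0346,0,0,0,0,0.01,-0.0105,-0.0346,0,0,0,0,0.01]'
python3 -m jog '[0,0,0.035,0,0,0,0.01,0,0,0.035,0,0,0,0.01,0,0,0.035,0,0,0,0.01,0,0,0.005,0,0,0,0.01,0,0,0,0,0,0,0.01,0,0,0,0,0,0,0.01]'
python3 - <<'E'
from h import *
W=arm.get_image('wrist'); pin(['whisk'],{'w':W,'s':arm.get_image('scene')}); cv2.imwrite('pics/w6.png',W['frame'])
arm.get_image('top'); arm.get_image('top')
go([.592,.0038,.244],.025)
E
```

```text
clock: 40.87
eef_pos: [0.5905, 0.0013, 0.3547]
eef_rot: [-0.011, 1.0, -0.0, 0.0]
wrist_force: [1.0, 1.3, 0.2]
grip_width: 0.275
grasp_force: 25.5
clock: 41.37
eef_pos: [0.5911, 0.0031, 0.246]
eef_rot: [-0.011, 1.0, -0.0, 0.001]
wrist_force: [-0.5, 0.6, -0.2]
grip_width: 0.276
grasp_force: 25.5
whisk w [([0.5882, 0.0044, 0.0957], 0.71)]
whisk s [([0.5917, 0.0019, 0.0991], 0.58)]
t 41.67 p [0.5912 0.0031 0.2464] R [[-1.0, -0.023, 0.003], [-0.023, 1.0, -0.001], [-0.003, -0.001, -1.0]] g 0.276 F [ 0.3 -0.1 -0.9] gf 25.5 j [-0.17  0.09  1.78 -0.    1.27 -1.76]
tool shift [-0.0008  0.0007  0.0024] turn [-0.0007  0.0034 -0.0016]
```

View pics/w6.png

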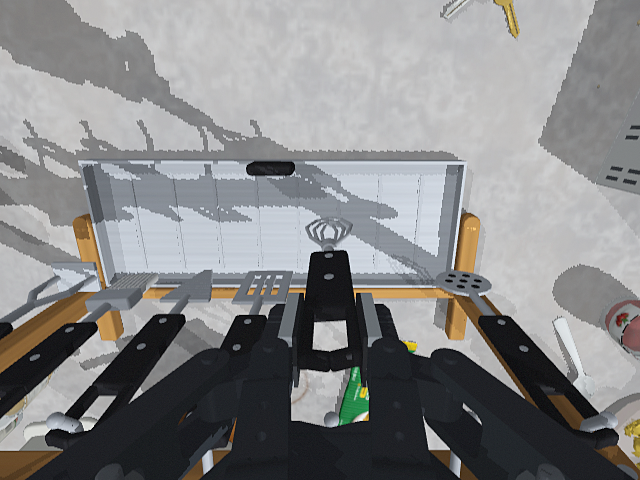

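The whisk is centred in the fingers (329,330), and its neighbour the turner is clear. I'll hang it on hook 3.

```bash
python3 -m jog '[0,0.0007,0.0025,0,0,0,0.01,-0.007,0,0,0,0,0,0.01,-0.007,0,0,0,0,0,0.01,-0.007,0,0,0,0,0,0.01,-0.007,0,0,0,0,0,0.01,-0.007,0,0,0,0,0,0.01]'|grep -E 'pos|wrist'
python3 -m jog '[-0.007,0,0,0,0,0,0.01,-0.007,0,0,0,0,0,0.01,-0.008,0,0,0,0,0,0.01,0,0,0,0,0,0,0.01,0,0,0,0,0,0,0.01]'|grep -E 'pos|wrist'
python3 -m jog '[0,0,0.004,0,0,0,0.01,0,0,0.004,0,0,0,0.01,0,0,0.003,0,0,0,0.01,0,0,0.001,0,0,0,0.01,0,0,0,0,0,0,0.01]'|grep -E 'pos|wrist'
python3 -m jog '[0,0,0.001,0,0,0,0.01,0,0,0,0,0,0,0.01]'|grep -E 'pos|wrist'
python3 -m jog '[0,0,0.001,0,0,0,0.01,0,0,0,0,0,0,0.01]'|grep -E 'pos|wrist'
```

```text
eef_pos: [0.6263, 0.0045, 0.2415]
wrist_force: [0.2, 0.4, -1.3]
eef_pos: [0.6476, 0.0051, 0.2415]
wrist_force: [-0.1, -0.0, -1.5]
eef_pos: [0.6472, 0.0051, 0.2297]
wrist_force: [-0.3, 0.5, -0.7]
eef_pos: [0.6475, 0.005, 0.2294]
wrist_force: [0.4, 0.3, 1.4]
eef_pos: [0.6476, 0.005, 0.2293]
wrist_force: [-2.3, -1.2, 5.4]
```

Seated with light contact, so I'll release, rise and return for the spoon.

```bash
python3 -m jog '[0,0,0,0,0,0,0.036,0,0,0,0,0,0,0.036,0,0,0,0,0,0,0.036,0,0,-0.005,0,0,0,0.036,0,0,-0.01,0,0,0,0.036,0,0,-0.02,0,0,0,0.036,0,0,-0.03,0,0,0,0.036,0,0,-0.03,0,0,0,0.036,0,0,-0.03,0,0,0,0.036]'
python3 - <<'E'
from h import *
pin(['whisk'],{c:arm.get_image(c) for c in('wrist','scene','top')}); caddy(2)
go([.47,.343,.352],-.243)
E
```

```text
clock: 44.08
eef_pos: [0.6472, 0.005, 0.3549]
eef_rot: [-0.012, 1.0, -0.0, 0.0]
wrist_force: [0.7, -0.3, 1.1]
grip_width: 0.423
grasp_force: 0.0
whisk wrist [([0.6481, 0.0075, 0.0815], 0.72)]
whisk scene [([0.6456, 0.0017, 0.084], 0.79), ([0.7337, 0.3764, 0.0019], 0.23)]
whisk top [([0.6219, -0.0577, 0.0011], 0.42)]
caddy [ 5.007e-01  3.426e-01 -4.000e-04] 4 [0.0035 0.0005 0.0009]
drip_tray [ 0.6218 -0.0547 -0.0012] 4 [0.0015 0.001  0.0019]
turner [0.4348 0.3584 0.0036] 1 [0. 0. 0.]
spoon [0.4372 0.3541 0.0027] 2 [0.0012 0.0012 0.0014]
t 45.78 p [0.6473 0.0051 0.3527] R [[-1.0, -0.023, -0.0], [-0.023, 1.0, 0.0], [0.0, 0.0, -1.0]] g 0.422 F [0.1 0.2 1.6] gf 0.0 j [-0.15  0.16  1.5   0.    1.47 -1.74]
tool shift [0.1694 0.342  0.0007] turn [ 0.     -0.      0.2662]
```

```bash
python3 -m jog '[0.0169,0.0342,0,0,0,0,0.05,0.0169,0.0342,0,0,0,0,0.05,0.0169,0.0342,0,0,0,0,0.05,0.0169,0.0342,0,0,0,0,0.05,0.0169,0.0342,0,0,0,0,0.05,0.0169,0.0342,0,0,0,0,0.05,0.0169,0.0342,0,0,0,0,0.05,0.0169,0.0342,0,0,0,0,0.05,0.0169,0.0342,0,0,0,0,0.05,0.0169,0.0342,0,0,0,0,0.05]'
python3 -m jog '[0,0,0,0,0,0.067,0.05,0,0,0,0,0,0.067,0.05,0,0,0,0,0,0.067,0.05,0,0,0,0,0,0.066,0.05]'
python3 - <<'E'
from h import *
pin(['spoon','caddy'],{'w':arm.get_image('wrist')}); S=arm.get_image('scene'); pin(['whisk','turner','brush'],{'s':S}); cv2.imwrite('pics/s7.png',cv2.resize(S['frame'][160:310,270:450],None,fx=4,fy=4,interpolation=2))
t=tops({'spoon':ORG['spoon']})
X=t['spoon'][0]; go([X[0],X[1],.15],-.243)
E
```

```text
clock: 46.62
eef_pos: [0.4693, 0.3445, 0.353]
eef_rot: [-0.012, 1.0, 0.0, 0.0]
wrist_force: [-0.3, 1.4, 0.4]
grip_width: 0.584
grasp_force: 0.0
clock: 46.95
eef_pos: [0.4701, 0.3435, 0.3528]
eef_rot: [0.123, 0.992, 0.0, 0.0]
wrist_force: [-0.5, -0.5, 0.4]
grip_width: 0.582
grasp_force: 0.0
spoon w [([0.4332, 0.3525, 0.0027], 0.6), ([0.653, -0.1124, 0.077], 0.18)]
caddy w []
whisk s [([0.6475, 0.0033, 0.0801], 0.57)]
turner s [([0.6497, -0.055, 0.0768], 0.85)]
brush s [([0.6531, -0.1771, 0.0831], 0.85), ([0.6503, 0.0062, 0.2635], 0.46)]
spoon 0.85 px 330.5 182.5 top [0.4357 0.3526 0.193 ] lean world [-0.011 -0.007] lean tool xy [ 0.009 -0.01 ]
t 47.4 p [0.4705 0.3429 0.3527] R [[-0.971, 0.241, 0.0], [0.241, 0.971, -0.0], [-0.0, -0.0, -1.0]] g 0.589 F [-0.8  0.1  0.1] gf 0.0 j [ 0.46  0.01  1.66 -0.    1.46 -0.87]
tool shift [0.0361 0.001  0.2027] turn [-0.      0.     -0.0005]
```

View pics/s7.png

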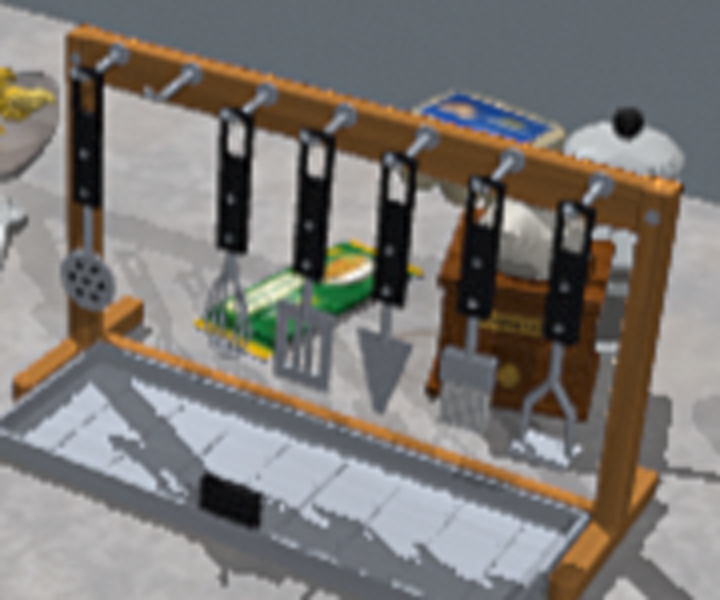

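The whisk, turner and brush hang straight on hooks 3, 4 and 6, and hook 2 (190,75) is free for the spoon.

```bash
python3 -m jog '[0.036,0.001,0,0,0,0,0.06,0,0,0.035,0,0,0,0.06,0,0,0.035,0,0,0,0.06,0,0,0.034,0,0,0,0.06,0,0,0.033,0,0,0,0.06,0,0,0.033,0,0,0,0.06,0,0,0.033,0,0,0,0.06,0,0,0,0,0,0,0.06,0,0,0,0,0,0,0.01,0,0,0,0,0,0,0.01]' 25
python3 -m jog '[0,0,0,0,0,0,0.01,0,0,0,0,0,0,0.01,0,0,0,0,0,0,0.01]'
python3 -m jog '[0,0,-0.02,0,0,0,0.01,0,0,-0.03,0,0,0,0.01,0,0,-0.03,0,0,0,0.01,0,0,-0.03,0,0,0,0.01,0,0,-0.03,0,0,0,0.01,0,0,-0.03,0,0,0,0.01,0,0,-0.033,0,0,0,0.01,0,0,0,0,0,-0.088,0.01,0,0,0,0,0,-0.088,0.01,0,0,0,0,0,-0.09,0.01]'
python3 -c "
from h import *
arm.get_image('top'); arm.get_image('top'); go([.59,.0637,.352],.025)"
```

```text
clock: 48.23
eef_pos: [0.4369, 0.3533, 0.1519]
eef_rot: [0.122, 0.993, 0.001, 0.001]
wrist_force: [0.2, 0.7, 0.0]
grip_width: 0.427
grasp_force: 0.0
clock: 48.48
eef_pos: [0.4375, 0.3537, 0.153]
eef_rot: [0.122, 0.993, 0.002, 0.002]
wrist_force: [0.4, 0.3, 4.9]
grip_width: 0.274
grasp_force: 27.1
clock: 49.32
eef_pos: [0.4359, 0.3528, 0.3546]
eef_rot: [-0.013, 1.0, 0.001, 0.001]
wrist_force: [-0.0, -0.1, -0.1]
grip_width: 0.276
grasp_force: 26.6
t 49.42 p [0.4356 0.3527 0.3535] R [[-1.0, -0.022, 0.001], [-0.022, 1.0, 0.001], [-0.001, 0.001, -1.0]] g 0.276 F [-0.   0.4 -1.2] gf 26.7 j [ 0.5  -0.04  1.71  0.    1.47 -1.09]
tool shift [-0.1479 -0.2923  0.0015] turn [ 0.0005  0.0009 -0.0028]
```

```bash
python3 -m jog '[-0.0148,-0.0292,0,0,0,0,0.01,-0.0148,-0.0292,0,0,0,0,0.01,-0.0148,-0.0292,0,0,0,0,0.01,-0.0148,-0.0292,0,0,0,0,0.01,-0.0148,-0.0292,0,0,0,0,0.01,-0.0148,-0.0292,0,0,0,0,0.01,-0.0148,-0.0292,0,0,0,0,0.01,-0.0148,-0.0292,0,0,0,0,0.01,-0.0148,-0.0292,0,0,0,0,0.01,-0.0148,-0.0292,0,0,0,-0.002,0.01]'
python3 -m jog '[0,0,0.035,0,0,0,0.01,0,0,0.035,0,0,0,0.01,0,0,0.035,0,0,0,0.01,0,0,0.003,0,0,0,0.01,0,0,0,0,0,0,0.01,0,0,0,0,0,0,0.01]'
python3 - <<'E'
from h import *
W=arm.get_image('wrist'); pin(['spoon'],{'w':W,'s':arm.get_image('scene')}); cv2.imwrite('pics/w8.png',W['frame'])
for n in ('spoon',):
    m=arm.outline_of(n,W)[0]['region']; ys,xs=np.where(m); print(xs.min(),xs.max(),ys.min(),ys.max())
stand(2)
go([.59,.0637,.2445],.025)
E
```

```text
clock: 50.25
eef_pos: [0.5906, 0.0625, 0.3529]
eef_rot: [-0.011, 1.0, 0.0, 0.0]
wrist_force: [-0.4, -0.1, -0.4]
grip_width: 0.277
grasp_force: 26.7
clock: 50.75
eef_pos: [0.591, 0.0641, 0.2467]
eef_rot: [-0.012, 1.0, -0.0, 0.001]
wrist_force: [0.6, 0.7, 0.6]
grip_width: 0.274
grasp_force: 26.7
spoon w [([0.5898, 0.0625, 0.0953], 0.83)]
spoon s [([0.592, 0.064, 0.0995], 0.6), ([0.6537, -0.1129, 0.2652], 0.54)]
298 361 220 371
stand [ 0.6497 -0.0547] yaw 0.025 n 23 rms [0.0025 0.0018] z 0.2639
1 [0.6452 0.1253]
2 [0.6467 0.0653]
3 [0.6482 0.0053]
4 [ 0.6497 -0.0547]
5 [ 0.6512 -0.1147]
6 [ 0.6527 -0.1747]
7 [ 0.6542 -0.2346]
t 51.4 p [0.5901 0.0641 0.2447] R [[-1.0, -0.024, -0.0], [-0.024, 1.0, 0.0], [0.0, 0.0, -1.0]] g 0.277 F [0.5 0.1 0. ] gf 26.7 j [-0.06  0.1   1.77 -0.    1.27 -1.66]
tool shift [ 0.0002 -0.0004  0.0002] turn [ 0.     -0.0001 -0.0008]
```

```bash
python3 -m jog '[-0.007,0,0,0,0,0,0.01,-0.007,0,0,0,0,0,0.01,-0.007,0,0,0,0,0,0.01,-0.007,0,0,0,0,0,0.01,-0.007,0,0,0,0,0,0.01]'|grep -E 'pos|wrist'
python3 -m jog '[-0.007,0,0,0,0,0,0.01,-0.007,0,0,0,0,0,0.01,-0.007,0,0,0,0,0,0.01,0,0,0,0,0,0,0.01,0,0,0,0,0,0,0.01]'|grep -E 'pos|wrist'
python3 -m jog '[0,0,0.004,0,0,0,0.01,0,0,0.004,0,0,0,0.01,0,0,0.003,0,0,0,0.01,0,0,0.002,0,0,0,0.01,0,0,0,0,0,0,0.01]'|grep -E 'pos|wrist'
python3 -m jog '[0,0,0.001,0,0,0,0.01,0,0,0,0,0,0,0.01]'|grep -E 'pos|wrist'
python3 -m jog '[0,0,0.001,0,0,0,0.01,0,0,0,0,0,0,0.01]'|grep -E 'pos|wrist'
```

```text
eef_pos: [0.6261, 0.0649, 0.2446]
wrist_force: [0.6, 0.1, 0.2]
eef_pos: [0.6464, 0.0654, 0.2445]
wrist_force: [-0.5, -0.4, -0.6]
eef_pos: [0.6456, 0.0655, 0.2308]
wrist_force: [-0.5, 0.4, -0.7]
eef_pos: [0.6461, 0.0654, 0.2307]
wrist_force: [1.2, 1.0, -1.3]
eef_pos: [0.6464, 0.0654, 0.2301]
wrist_force: [-0.4, 0.3, -0.6]
```

```bash
python3 -m jog '[0,0,0.0007,0,0,0,0.036,0,0,0,0,0,0,0.036,0,0,0,0,0,0,0.036,0,0,-0.005,0,0,0,0.036,0,0,-0.01,0,0,0,0.036,0,0,-0.02,0,0,0,0.036,0,0,-0.03,0,0,0,0.036,0,0,-0.03,0,0,0,0.036,0,0,-0.03,0,0,0,0.036]'
python3 -m jog '[0.03,0.02,0,0,0,0,0.036,0.03,0.02,0,0,0,0,0.036,0.03,0.02,0,0,0,0,0.036,0.03,0.02,0,0,0,0,0.036,0.03,0.02,0,0,0,0,0.036,0,0,0,0,0,0,0.036,0,0,0,0,0,0,0.036]'
python3 - <<'E'
from h import *
st(); S=arm.get_image('scene'); T=arm.get_image('top'); W=arm.get_image('wrist')
pin(['spoon','whisk','turner','brush','skimmer','server','masher','drip_tray','caddy'],{'s':S,'t':T,'w':W})
cv2.imwrite('pics/s9.png',cv2.resize(S['frame'][150:330,160:460],None,fx=2.6,fy=2.6,interpolation=2))
E
```

```text
clock: 53.73
eef_pos: [0.646, 0.0654, 0.3565]
eef_rot: [-0.012, 1.0, -0.0, 0.0]
wrist_force: [0.1, 0.7, 1.0]
grip_width: 0.422
grasp_force: 0.0
clock: 54.32
eef_pos: [0.4929, 0.1627, 0.3559]
eef_rot: [-0.013, 1.0, 0.0, 0.002]
wrist_force: [0.9, -0.9, 0.7]
grip_width: 0.422
grasp_force: 0.0
t 54.32 p [0.4929 0.1627 0.3559] R [[-1.0, -0.027, 0.003], [-0.027, 1.0, 0.0], [-0.003, 0.0, -1.0]] g 0.422 F [ 0.9 -0.9  0.7] gf 0.0 j [ 0.12 -0.14  1.8  -0.    1.47 -1.47]
spoon s [([0.6469, 0.0636, 0.0775], 0.92), ([0.6464, 0.1226, 0.0773], 0.57)]
spoon t [([0.6459, 0.0644, 0.0786], 0.62)]
spoon w [([0.6482, 0.063, 0.0785], 0.81)]
whisk s [([0.6456, 0.0039, 0.0796], 0.75)]
whisk t [([0.6463, 0.001, 0.0817], 0.53)]
whisk w [([0.6464, 0.0058, 0.0779], 0.88), ([0.6252, -0.0545, -0.0004], 0.73)]
turner s []
turner t [([0.6456, 0.0034, 0.0807], 0.46), ([0.6483, -0.0508, 0.0748], 0.44)]
turner w [([0.6488, -0.0532, 0.0742], 0.76)]
brush s [([0.6539, -0.178, 0.0837], 0.74)]
brush t [([0.6559, -0.1753, 0.0859], 0.58)]
brush w [([0.6578, -0.1815, 0.0827], 0.58)]
skimmer s [([0.6441, 0.1236, 0.0782], 0.71), ([0.648, 0.0036, 0.0796], 0.52)]
skimmer t [([0.6411, 0.1238, 0.0787], 0.69), ([0.5572, -0.055, 0.0398], 0.44)]
skimmer w [([0.6436, 0.1254, 0.0736], 0.82)]
server s [([0.6509, -0.1159, 0.0752], 0.89), ([0.6564, -0.2343, 0.2644], 0.47)]
server t [([0.6486, -0.1148, 0.0741], 0.62), ([0.6481, 0.0023, 0.0812], 0.2)]
server w [([0.6561, -0.1109, 0.0755], 0.91)]
masher s [([0.6514, -0.2311, 0.0828], 0.97)]
masher t [([0.6524, -0.2344, 0.084], 0.71)]
masher w [([0.6493, -0.2354, 0.0844], 0.8), ([0.6464, 0.1268, 0.2681], 0.2)]
drip_tray s [([0.6509, -0.1748, 0.0847], 0.66), ([0.6201, -0.0532, -0.0], 0.64)]
drip_tray t []
drip_tray w [([0.6235, -0.0557, -0.0061], 0.97), ([0.6474, -0.0501, 0.075], 0.65)]
caddy s [([0.5015, 0.3398, -0.002], 0.7)]
caddy t [([0.496, 0.3408, -0.0001], 0.6)]
caddy w [([0.4932, 0.3402, -0.0036], 0.91)]
```

View pics/s9.png

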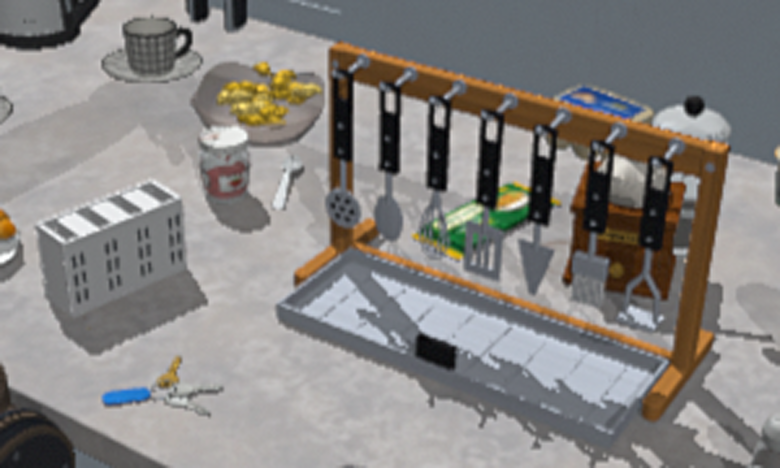

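All seven utensils hang on their own hooks (340–660, 60–320), the caddy is empty and upright, and the tray is home.

```bash
python3 -c "
from station import arm
print(arm.sign_off())"
```

```text
the job is handed in; nothing more can be done
None
```

I slid the drip tray fully home first, then hung the spoon, whisk, turner and brush on hooks 2, 3, 4 and 6 without disturbing anything else, and handed the job in; the judge's verdict was not shown.

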